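Turn the comb stand in the marking fixture and clear the bed

ROBOT

A 7-joint arm with a two-finger parallel gripper is mounted at the origin on the work surface. World frame = base frame: x ahead of the robot, y to its left, z up, the work surface at z = 0. Lengths are in m, angles in rad, forces in N, time in s.
With the tool pointing down it reaches from about 0.4 to 0.85 m from the base axis. Payload 10.4 kg.
Tool frame: the origin (TCP) lies at the very end of the fingers, on their centre line; the grasp point (between the pads) lies 19 mm behind it; z points along the fingers, y is the line along which they close (so a half turn about z gives the same grasp; the last joint's range is limited). The gripper opens to 87 mm and grips with 3 to 60 N. Pads are 19 mm wide; open, the fingers measure 117 mm over their backs; the gripper's body (75 mm by 190 mm) begins 51 mm behind the grasp point.
Start: joints at [-1.269, 0.332, -0.065, 1.46, 0.022, 1.35, -0.088], TCP at [0.199, 0.592, 0.223] pointing down, gripper open.
Joint ranges: [-2.6, 2.6], [-0.5, 2.12], [-1.47, 1.34], [0.16, 2.42], [-1.27, 4.41], [0.06, 2.06], [-2.6, 2.6]. Speed limits (rad/s): [2.22, 2.22, 2.79, 2.79, 3.14, 3.14, 3.14].

INTERFACE

Orientations are given as a unit quaternion [x, y, z, w].
In Python, from bench import read_state, cams, workorder gives the robot as it stands.
- The arm moves only by the shell command python3 -m crank 'ROWS' [FORCE]. ROWS is text: rows parted by semicolons, each of 5 numbers parted by spaces: the shift along the tool's x, y, z scaled (see below), then the turn about the tool's z scaled (see below), then the opening, from -1 (shut) to 1 (fully open). In form: dx dy dz yaw jaw; .... A call has 1 to 10 rows; each row shifts and turns the commanded pose from where the row before left it, along the tool's axes as they then stand; what a row does not reach is not made up. The controller multiplies each number of a shift by 200 mm and each number of a turn by 90 degrees. A row lasts 1/10 s, in which the tool goes at most 50 mm and 8.59 degrees, less where a joint would pass 70% of its speed; a pose out of reach is approached as far as the arm can. A call with a number of a shift or a turn outside -1 to 1 is refused whole. A call with a gripper value outside its range is refused whole. The fingers move at their own pace and stop on an object; FORCE is the grip in N (left out, the last holds). Time passes only in rows, so rows that do not move let the fingers close. It gives the time, the measured TCP pose, the force, the opening and the grip force at its end, in the units of the state.
- read_state(): the state, without advancing time (a new reading comes with each control period).
- cams.camera(name): name is "scene" or "side" or "wrist"; returns a dict with "img" (420x560x3 uint8, blue, green, red), "K" (3x3 intrinsics, pixels), "dist" ([k1, k2, p1, p2, k3] as OpenCV has them; the pictures are not rectified), "xyz" and "attitude" of the camera in the world; the wrist camera has in their place "mount" (4x4, takes a point from camera to tool coordinates, whose origin is the TCP and whose axes are the flange's). Camera axes: x right, y down, z forward; pixel columns grow to the right and rows downward; lengths in m; the calibration is good to about 2 mm. A picture is of the moment at which its call begins: read the wrist's pose just before it. There is no depth.
- workorder.close_job(): hands the job in; it is judged then, once.
The state is a dict: "time": time; "joint_positions": joint angles; "joint_vel": joint speeds; "joint_torque": joint torques, N m; "ee_pos": TCP position; "eef_rot": TCP orientation; "ft_force": force on the tool from outside, world axes, zero at the start; "torque": the same for the moment, N m; "width": finger opening in m; "grip_force": force on a finger pad.
Only numpy, scipy, OpenCV 4.12 (cv2) and the standard library are available. Lean on these libraries where they do the work, as an engineer would, in place of code of your own. Each camera call takes 0.05 s, during which the arm holds its last target. There are 200 camera calls.

TASK

Get the laser-marking bed ready for the second side of the comb stand: draw the fixture's sliding jaw back, turn the stand round so that its toe points away from you (the robot), set it down between the jaws, slide the jaw up against it again, and only then swing the lock bar home into its catch. Put every offcut lying on the perforated bed into the grey bin, at any time. Leave the finished comb and the jar where they are.

Things in the scene. Friction and masses are not known exactly. Their poses are not given: they have to be found in the camera images.
- fixture: Slide-jaw fixture, fixed on the bed. Base plate 150 (x) by 300 (y, -90 to +210) by 12 mm thick; origin on its underside, midway between the jaws; x away from the robot, y along the jaw's travel. Fixed jaw: steel, 60 mm wide, 40 mm high above the base plate, face at y = -50 mm. Forked catch for the lock bar at x = 61, y = 130 mm, top 38 mm above the plate, open to +y
- jaw (a joint): Position of the sliding steel jaw (60 mm wide in x, 70 mm long in y, 40 mm high above the base plate), 0 to 0.070 m, growing as it is drawn back along the fixture's +y. The gap between the jaw faces is 90 mm + this value, so 0.010 when it touches the 100 mm long stand. It stays where left; about 3 N moves it
- jaw_tab (a point): Centre of the top edge of the black grip tab on the sliding jaw: 14 mm thick in the fixture's y, 40 mm wide in x, standing 45 mm above the jaw's top; its centre is 50 mm behind the jaw's face. It can be pinched from above or pushed
- lockbar (a joint): Angle of the steel lock bar, in rad, 0 to 1.7: 0 = home in its catch, lying along the fixture's x just behind the closed jaw; at pi/2 it points along the fixture's +y. Vertical hinge axis, stays where left
- lock_knob (a point): Centre of the top of the round black knob on the lock bar, 18 mm diameter, 67 mm tall above the bar, 95 mm from the hinge; top 93 mm above the base plate. Pinch or push it round the hinge
- lock_hinge (a point): Hinge axis of the lock bar, on the top of the base plate (near side, behind the jaw), at fixture x = -60, y = 130 mm
- stand: Dark wooden comb stand between the jaws: block 40 (x) by 100 (y) by 60 mm high; a toe 15 mm high sticks out 15 mm along the foot of its -x face (the marked side, pale panel), at first towards the robot. Origin under the block's centre. Grip across the 40 mm, above the toe. With the jaw fully back (160 mm gap) it can be turned about the vertical in place, lifted a few mm
- stand_toe (a point): Outer edge of the stand's toe, 35 mm from the block's centre, 7.5 mm above the underside
- bed: Perforated aluminium bed plate, fixed, 335 (x) by 700 (y) by 6 mm, top at z = 0.006; the fixture and the offcuts lie on it
- bin: Grey plastic open bin on the table, fixed, 240 (x) by 200 (y) by 110 mm high, 5 mm walls; origin on the centre of its underside
- stub: Offcut (may be absent): dark wood board stub, 80 x 34 x 24 mm. Origin under the grip point on its underside, x along its length, y across (grip across y).
- taper: Offcut (may be absent): horn chunk, 46 x 32 x 30 mm with a narrower nose 20 wide and 22 high out to x = 52 mm. Origin under the grip point on its underside, x along its length, y across (grip across y).
- bow: Offcut (may be absent): bowed horn piece about 90 mm long, 30 mm across in the middle, 24 mm high, its ends bent 0.5 rad towards +y. Origin under the grip point on its underside, x along its length, y across (grip across y).
- tee: Offcut (may be absent): plywood T, 24 mm high; stem 28 mm wide from x = -25 mm, cross bar 54 mm wide from x = 25 to 49 mm. Origin under the grip point on its underside, x along its length, y across (grip across y).
- step: Offcut (may be absent): dark wood stepped piece, 66 x 36 mm, 36 mm high (18 mm beyond x = +7 mm). Origin under the grip point on its underside, x along its length, y across (grip across y).
- ell: Offcut (may be absent): pale wood L, 26 mm high; stem 30 mm wide from x = -30 mm, foot from x = 16 to 40 mm and y = -15 to +40 mm. Origin under the grip point on its underside, x along its length, y across (grip across y).
- comb: Finished horn comb, 130 x 45 x 8 mm, lying flat on the table beyond the bed; not an offcut, leave it
- jar: Amber jar, 64 mm diameter, 75 mm high, beyond the bed; leave it

How it is judged:
By the outcome, as a careful person would: the job done as asked, in the order asked, and still so for the second after the job is handed in, with the robot touching nothing.
Of stub, taper, bow, tee, step, ell only 4 to 6 are there at a start; the rules pass over those that are not, and their reading is None.
At some moment in a run one of stub, taper, bow, tee, step, ell may be knocked a few centimetres aside while the robot is not near it.
Once in a run the grip may slacken for a moment while it holds something.
It also fails if it takes over 210 s, if anything falls off the work surface, if the arm or the gripper's body presses on something with over 40 N, if the wrist force passes 120 N, or if a joint passes its speed limit or range.

## Working session

There is one attempt and no reset: what is moved stays moved. The work goes in short steps, Python scripts to look and compute and a shell command to move; the robot and the scene stay as the last step left them, time stands still between calls to the robot, and variables do not carry over. Pictures are saved under pics/ and viewed, at most 14 in all, crops included, and the job is handed in when it is done.

```bash
ls; mkdir -p pics; cat > h.py <<'E'
import numpy as np, cv2
from bench import read_state, cams
from scipy.spatial.transform import Rotation as R
def cam(n):
    s=read_state(); c=cams.camera(n)
    if n=='wrist':
        T=np.eye(4);T[:3,:3]=R.from_quat(s['eef_rot']).as_matrix();T[:3,3]=s['ee_pos']
        M=T@np.array(c['mount']); c['Rm']=M[:3,:3]; c['p']=M[:3,3]
    else:
        a=np.array(c['attitude']); c['Rm']=a if a.shape==(3,3) else R.from_quat(a).as_matrix(); c['p']=np.array(c['xyz'])
    c['K']=np.array(c['K'],float);c['dist']=np.array(c['dist'],float)
    return c
def save(c,f): 
    cv2.imwrite('pics/'+f+'.png',c['img']); np.savez('pics/'+f+'.npz',K=c['K'],dist=c['dist'],Rm=c['Rm'],p=c['p'])
def load(f): return dict(np.load('pics/'+f+'.npz'))
def w(c,uv,z):
    u=cv2.undistortPoints(np.array(uv,float).reshape(-1,1,2),c['K'],c['dist']).reshape(-1,2)
    d=np.c_[u,np.ones(len(u))]@c['Rm'].T
    return c['p']+d*((z-c['p'][2])/d[:,2])[:,None]
def px(c,P):
    P=np.array(P,float).reshape(-1,3); rv=cv2.Rodrigues(c['Rm'].T)[0]
    return cv2.projectPoints(P,rv,-c['Rm'].T@c['p'],c['K'],c['dist'])[0].reshape(-1,2)
E
python3 - <<'E'
from h import *
for n in('scene','side','wrist'):
    c=cam(n);save(c,n+'0');print(n,c['p'].round(3),c['Rm'].round(2).tolist())
s=read_state();print(s)
c=cams.camera('wrist');print(c['mount'])
E
```

```text
pics
scene [1.047 0.537 0.881] [[-0.79, 0.45, -0.42], [0.62, 0.56, -0.55], [-0.01, -0.7, -0.72]]
side [ 0.455 -0.698  0.834] [[0.98, -0.14, 0.14], [-0.2, -0.75, 0.63], [0.02, -0.65, -0.76]]
wrist [0.126 0.617 0.383] [[0.32, 0.91, 0.27], [0.95, -0.31, -0.09], [-0.0, 0.28, -0.96]]
{'time': 0.15, 'joint_positions': array([-1.2685631 ,  0.3326994 , -0.06469777,  1.4607496 ,  0.02159192,
        1.34990403, -0.08850041]), 'joint_vel': array([ 0.00030303, -0.00012107,  0.00013009, -0.00221279,  0.00037635,
        0.00039275, -0.00076685]), 'joint_torque': array([ 1.41186283e-03, -6.23631763e+01,  2.51628959e-02, -3.90144861e+01,
       -6.11674483e-02,  3.72884504e-02,  1.29662203e-04]), 'ee_pos': array([0.19937403, 0.5920349 , 0.22195318]), 'eef_rot': array([ 1.61697222e-01,  9.86840273e-01, -5.28568890e-04, -6.65504975e-05]), 'ft_force': array([ 0.24864557, -0.71844429,  0.36842108]), 'torque': array([-0.04069423, -0.00264479,  0.02569666]), 'grip_force': 0.0, 'width': 0.0871595609435201}
[[-5.66094117e-04 -9.58836140e-01 -2.83959392e-01  7.79297768e-02]
 [ 9.99999835e-01 -5.14404588e-04 -2.56601176e-04  9.43058220e-05]
 [ 9.99684668e-05 -2.83959490e-01  9.58836273e-01 -1.61424678e-01]
 [ 0.00000000e+00  0.00000000e+00  0.00000000e+00  1.00000000e+00]]
```

View pics/scene0.png

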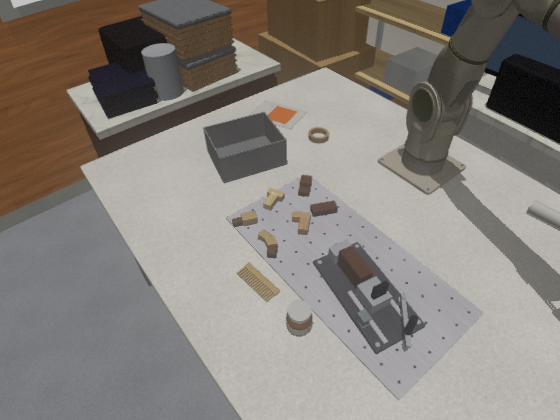

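View pics/side0.png

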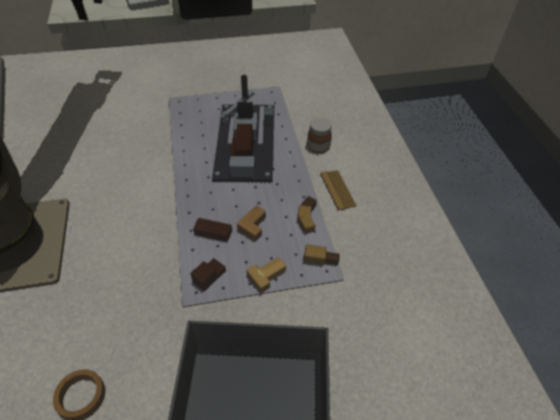

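```bash
python3 - <<'E'
import cv2
a=cv2.imread('pics/scene0.png');cv2.imwrite('pics/sc.png',cv2.resize(a[170:360,225:478],None,fx=3.1,fy=3.1,interpolation=2))
a=cv2.imread('pics/side0.png');cv2.imwrite('pics/sd.png',cv2.resize(a[180:300,170:350],None,fx=4.4,fy=4.4,interpolation=2))
from h import *
c=load('scene0')
print(w(c,[(228,219),(302,178),(481,310),(400,392)],.006).round(3))
c2=load('side0')
print(w(c2,[(168,97),(280,88),(341,277),(184,304)],.006).round(3))
print('bin',w(c2,[(188,324),(328,326)],.11).round(3)); print('bin sc',w(c,[(205,125),(268,116),(286,152),(222,177)],.11).round(3))
E
```

```text
[[ 0.693 -0.209  0.006]
 [ 0.39  -0.211  0.006]
 [ 0.36   0.472  0.006]
 [ 0.681  0.471  0.006]]
[[ 0.361  0.478  0.006]
 [ 0.695  0.466  0.006]
 [ 0.692 -0.215  0.006]
 [ 0.365 -0.217  0.006]]
bin [[ 0.381 -0.317  0.11 ]
 [ 0.613 -0.365  0.11 ]]
bin sc [[ 0.552 -0.565  0.11 ]
 [ 0.341 -0.466  0.11 ]
 [ 0.425 -0.253  0.11 ]
 [ 0.655 -0.28   0.11 ]]
```

View pics/sc.png

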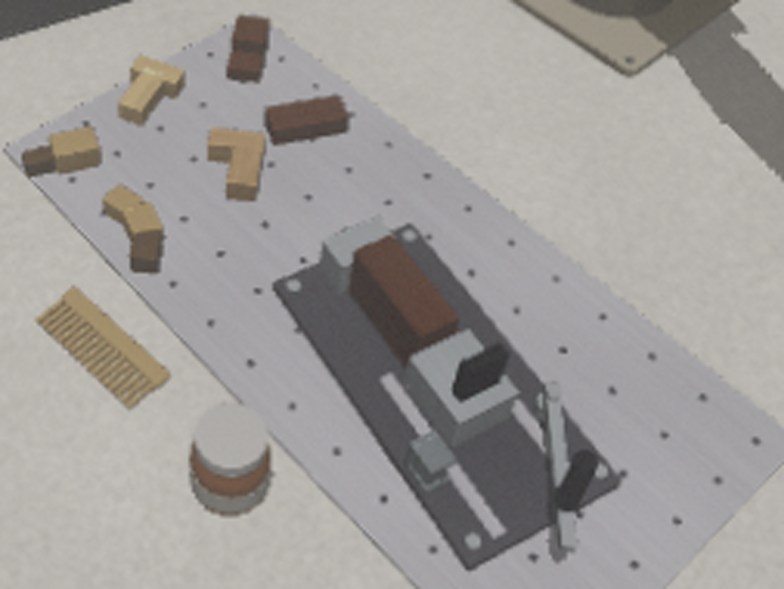

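View pics/sd.png

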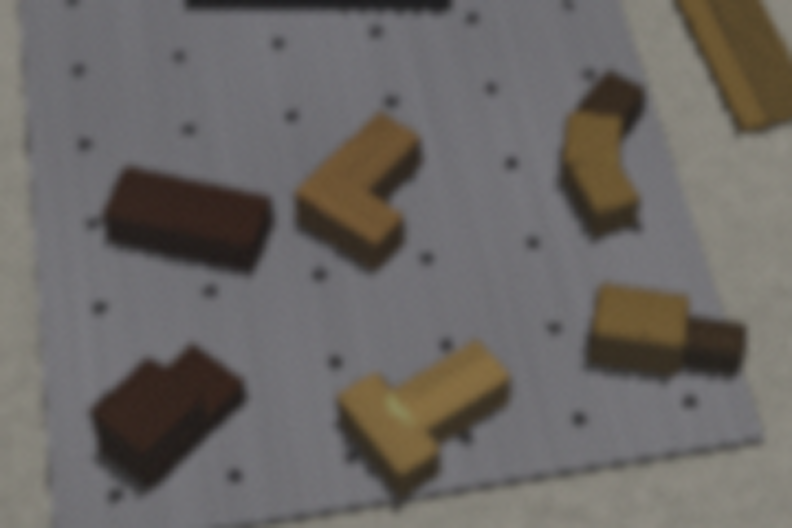

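```bash
cat > m.py <<'E'
from h import *
c=load('scene0');d=load('side0')
S=lambda P,z:w(c,[(225+a/3.1,170+b/3.1) for a,b in P],z).round(3)
D=lambda P,z:w(d,[(170+a/4.4,180+b/4.4) for a,b in P],z).round(3)
p=S([(410,225),(275,287),(473,570),(620,485)],.018);print('plate',p.tolist())
# fit: corners in fixture (-75,-90),(75,-90),(75,210),(-75,210)
F=np.array([(-75,-90),(75,-90),(75,210),(-75,210)])/1e3
def fit(F,W):
    F=np.array(F);W=np.array(W)[:,:2];f=F-F.mean(0);q=W-W.mean(0)
    a=np.arctan2((f[:,0]*q[:,1]-f[:,1]*q[:,0]).sum(),(f*q).sum())
    M=np.array([[np.cos(a),-np.sin(a)],[np.sin(a),np.cos(a)]]);o=W.mean(0)-M@F.mean(0)
    return o.round(4),a.round(3),np.linalg.norm(F@M.T+o-W,axis=1).round(4)
if __name__=='__main__':
    print(fit(F,p))
    print('bar hinge',S([(552,387)],.044),'knob top',S([(584,455)],.111),'tabtop',S([(456,372),(500,345)],.103), 'stand top corners',S([(355,250),(390,238),(457,320),(405,358)],.078))
    ps=w(d,[(214,180),(271,180),(274,105),(222,106)],.018);print('side plate',ps.round(3).tolist())
    mm=lambda L:np.array(L)/1e3
    print('stub',fit(mm([(-40,17),(40,17),(40,-17),(-40,-17)]),D([(127,168),(270,203),(250,243),(108,213)],.03)))
    print('stubS',fit(mm([(-40,-17),(40,-17)]),S([(266,108),(343,97)],.03)))
    print('ell',fit(mm([(40,-15),(-30,-15),(-30,15),(40,40),(16,40)]),D([(298,192),(381,113),(420,150),(370,245),(403,215)],.032)))
    print('ell S',S([(210,130),(262,132),(258,172),(228,172)],.032).tolist())
    print('tee',fit(mm([(49,27),(25,27),(25,-27),(49,-27),(-25,14),(-25,-14)]),D([(403,475),(438,440),(378,375),(343,395),(508,375),(478,343)],.030)))
    print('taper',fit(mm([(-23,16),(23,16),(23,-16),(-23,-16)]),D([(600,285),(688,295),(684,343),(590,335)],.036)))
    print('bow',D([(590,145),(620,115),(605,205)],.03).tolist())
    print('step',D([(95,412),(148,360),(150,450)],.042).tolist(),D([(190,345),(243,383)],.024).tolist())
    print('step S',S([(237,17),(270,17),(266,46),(235,46)],.042).tolist(),S([(231,65),(260,68)],.024).tolist())
E
python3 m.py
```

```text
plate [[0.457, 0.116, 0.018], [0.602, 0.089, 0.018], [0.659, 0.38, 0.018], [0.518, 0.407, 0.018]]
(array([0.5472, 0.1892]), np.float64(-0.197), array([0.001 , 0.003 , 0.003 , 0.0042]))
bar hinge [[0.507 0.321 0.044]] knob top [[0.576 0.39  0.111]] tabtop [[0.591 0.28  0.103]
 [0.547 0.285 0.103]] stand top corners [[0.554 0.134 0.078]
 [0.522 0.144 0.078]
 [0.54  0.239 0.078]
 [0.598 0.237 0.078]]
side plate [[0.459, 0.103, 0.018], [0.596, 0.078, 0.018], [0.659, 0.371, 0.018], [0.512, 0.393, 0.018]]
stub (array([ 0.4415, -0.0518]), np.float64(-0.455), array([0.0021, 0.0041, 0.0047, 0.0039]))
stubS (array([ 0.4246, -0.0726]), np.float64(2.661), array([0., 0.]))
ell (array([ 0.533 , -0.0402]), np.float64(-2.462), array([0.0045, 0.001 , 0.0063, 0.0024, 0.0033]))
ell S [[0.533, -0.087, 0.032], [0.495, -0.052, 0.032], [0.532, -0.015, 0.032], [0.555, -0.033, 0.032]]
tee (array([ 0.5529, -0.1795]), np.float64(-2.698), array([0.0012, 0.0059, 0.0032, 0.004 , 0.0029, 0.0039]))
taper (array([ 0.6478, -0.162 ]), np.float64(-0.325), array([0.0032, 0.0018, 0.0025, 0.0008]))
bow [[0.649, -0.049, 0.03], [0.67, -0.032, 0.03], [0.648, -0.089, 0.03]]
step [[0.388, -0.173, 0.042], [0.414, -0.149, 0.042], [0.411, -0.198, 0.042]] [[0.434, -0.131, 0.024], [0.456, -0.158, 0.024]]
step S [[0.41, -0.191, 0.042], [0.383, -0.168, 0.042], [0.417, -0.136, 0.042], [0.442, -0.157, 0.042]] [[0.451, -0.152, 0.024], [0.43, -0.129, 0.024]]
```

```bash
cat > plan.py <<'E'
import sys;from h import *
# plan.py yaw_deg(of tool y, world) x y z [x y z ...]: total tool-axes shift in units, after turning
def plan(yaw,*pts):
    s=read_state();M=R.from_quat(s['eef_rot']).as_matrix();a=np.degrees(np.arctan2(M[1,1],M[0,1]))
    d=(yaw-a+180)%360-180
    print('t',round(s['time'],1),'pos',s['ee_pos'].round(4),'yaw',a.round(1),'turn units',(-d/90).round(3),'j7',s['joint_positions'][6].round(2),'w',round(s['width'],4),'tilt',M[2].round(3))
    y=np.radians(yaw);A=np.array([[-np.sin(y),np.cos(y),0],[np.cos(y),np.sin(y),0],[0,0,-1]])
    p=s['ee_pos']
    for q in pts:
        print(q,'->',(A@(np.array(q)-p)/.2).round(3));p=np.array(q)
if __name__=='__main__':
    v=list(map(float,sys.argv[1:]));plan(v[0],*[v[i:i+3] for i in range(1,len(v),3)])
E
python3 -m crank '0 0 -0.04 0.09 1;0 0 -0.04 0.09 1;0 0 -0.04 0.09 1;0 0 -0.04 0.09 1;0 0 -0.04 0.09 1;0 0 -0.04 0.09 1;0 0 -0.04 0.09 1;0 0 -0.04 0.09 1;0 0 -0.04 0.09 1;0 0 -0.04 0.09 1'
python3 plan.py -11.3 .53 .19 .3
```

```text
time: 1.2
ee_pos: [0.1994, 0.5922, 0.3026]
eef_rot: [0.766, 0.643, -0.0, 0.0]
ft_force: [-0.6, -0.1, 1.0]
width: 0.0871
grip_force: 0.0
t 1.2 pos [0.1994 0.5922 0.3026] yaw -9.9 turn units 0.015 j7 -1.47 w 0.0871 tilt [-0. -0. -1.]
[0.53, 0.19, 0.3] -> [-1.648  2.015  0.013]
```

```bash

python3 -m crank '-0.15 0.183 0 0.015 1;-0.15 0.183 0 0 1;-0.15 0.183 0 0 1;-0.15 0.183 0 0 1;-0.15 0.183 0 0 1;-0.15 0.183 0 0 1;-0.15 0.183 0 0 1;-0.15 0.183 0 0 1;-0.15 0.183 0 0 1;-0.15 0.183 0 0 1'
python3 -m crank '-0.15 0.183 0 0 1;0 0 0 0 1'
python3 plan.py -11.3 .53 .19 .3; python3 -c "
from h import *
c=cam('wrist');save(c,'w1')"
```

```text
time: 2.2
ee_pos: [0.5034, 0.2273, 0.3027]
eef_rot: [0.771, 0.636, 0.0, -0.0]
ft_force: [0.8, 0.5, 0.1]
width: 0.0871
grip_force: 0.0
time: 2.4
ee_pos: [0.5361, 0.1854, 0.3026]
eef_rot: [0.775, 0.633, -0.0, 0.001]
ft_force: [-0.2, -0.0, -0.7]
width: 0.0871
grip_force: 0.0
t 2.4 pos [0.5361 0.1854 0.3026] yaw -11.5 turn units -0.003 j7 -0.55 w 0.0871 tilt [-0.002  0.002 -1.   ]
[0.53, 0.19, 0.3] -> [ 0.016 -0.035  0.013]
```

View pics/w1.png

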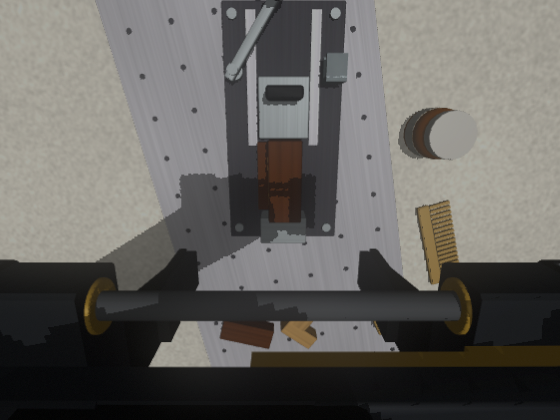

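```bash
python3 - <<'E'
from m import fit,F
from h import *
c=load('w1')
p=w(c,[(230,236),(333,237),(346,2),(221,2)],.018);print(p.round(3).tolist(),fit(F,p))
print('jaw',w(c,[(258,78),(309,78),(308,139),(260,139)],.058).round(4).tolist())
print('tab',w(c,[(267,91),(303,91)],.103).round(4).tolist(),'hinge',w(c,[(234,73)],.044).round(4),'fixedjaw',w(c,[(262,243),(306,243)],.058).round(4).tolist())
print('stand',w(c,[(270,140),(301,140),(271,221),(301,221)],.078).round(4).tolist())
E
```

```text
plate [[0.457, 0.116, 0.018], [0.602, 0.089, 0.018], [0.659, 0.38, 0.018], [0.518, 0.407, 0.018]]
[[0.452, 0.113, 0.018], [0.597, 0.081, 0.018], [0.658, 0.373, 0.018], [0.512, 0.403, 0.018]] (array([0.5426, 0.184 ]), np.float64(-0.206), array([0.0018, 0.001 , 0.0011, 0.0018]))
jaw [[0.5386, 0.3076, 0.058], [0.596, 0.2959, 0.058], [0.5829, 0.2286, 0.058], [0.5261, 0.2402, 0.058]]
tab [[0.5464, 0.2886, 0.103], [0.5828, 0.2811, 0.103]] hinge [[0.5115 0.3203 0.044 ]] fixedjaw [[0.4997, 0.1082, 0.058], [0.5568, 0.0965, 0.058]]
stand [[0.5384, 0.2379, 0.078], [0.5733, 0.2308, 0.078], [0.5193, 0.142, 0.078], [0.5556, 0.1346, 0.078]]
```

```bash
cat > pf.py <<'E'
import sys;from plan import *
# pf.py yaw_rel_deg fx fy z ... in mm in the fixture frame (z world mm)
o=np.array([.544,.186]);a=-.203;E=np.array([[np.cos(a),-np.sin(a)],[np.sin(a),np.cos(a)]])
v=list(map(float,sys.argv[1:]))
s=read_state();print('fix',(E.T@(s['ee_pos'][:2]-o)*1e3).round(1),'F',s['ft_force'].round(1),'grip',round(s['grip_force'],1))
plan(v[0]+np.degrees(a),*[np.r_[o+E@(np.array(v[i:i+2])/1e3),v[i+2]/1e3] for i in range(1,len(v),3)])
E
python3 pf.py 0 25 190 303 25 190 75 -38 224 75 -38 224 160 0 70 160 0 70 72
```

```text
fix [-10.   1.] F [0.1 0.8 0. ] grip 0.0
t 2.5 pos [0.5344 0.189  0.3024] yaw -11.3 turn units 0.004 j7 -0.55 w 0.0871 tilt [-0.001  0.001 -1.   ]
[0.60679229 0.36705835 0.303     ] -> [ 0.945  0.175 -0.003]
[0.60679229 0.36705835 0.075     ] -> [0.   0.   1.14]
[0.55194062 0.41306155 0.075     ] -> [ 0.17  -0.315  0.   ]
[0.55194062 0.41306155 0.16      ] -> [ 0.     0.    -0.425]
[0.5581126  0.25456263 0.16      ] -> [-0.77  0.19  0.  ]
[0.5581126  0.25456263 0.072     ] -> [0.   0.   0.44]
```

```bash

python3 -m crank '0.19 0.035 0 0 -1;0.19 0.035 0 0 -1;0.19 0.035 0 0 -1;0.19 0.035 0 0 -1;0.185 0.035 0.2 0 -1;0 0 0.2 0 -1;0 0 0.2 0 -1;0 0 0.2 0 -1;0 0 0.2 0 -1;0 0 0.13 0 -1' 20
python3 -m crank '0 0 0.01 0 -1;0 0 0 0 -1';python3 pf.py 0 25 190 75;  python3 -c "
from h import *
c=cam('wrist');save(c,'w2')"
```

```text
time: 3.45
ee_pos: [0.5992, 0.3692, 0.0765]
eef_rot: [0.771, 0.637, -0.002, -0.001]
ft_force: [-0.3, 0.4, 0.4]
width: 0.015
grip_force: 0.0
time: 3.65
ee_pos: [0.6012, 0.3693, 0.0784]
eef_rot: [0.771, 0.637, -0.0, -0.0]
ft_force: [0.2, -0.2, 0.5]
width: 0.0023
grip_force: 0.0
fix [ 19.1 191. ] F [ 0.2 -0.2  0.5] grip 0.0
t 3.6 pos [0.6012 0.3693 0.0784] yaw -10.9 turn units 0.008 j7 -0.65 w 0.0023 tilt [ 0.    -0.001 -1.   ]
[0.60679229 0.36705835 0.075     ] -> [-0.005  0.03   0.017]
```

View pics/w2.png

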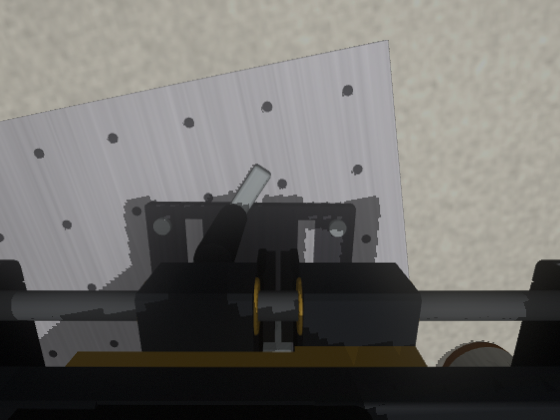

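```bash

python3 -m crank '0.025 -0.05 0 0 -1;0.025 -0.05 0 0 -1;0.025 -0.05 0 0 -1;0.025 -0.05 0 0 -1;0.025 -0.05 0 0 -1;0.03 -0.04 0 0 -1;0 0 0 0 -1'
python3 pf.py 0 -38 224 75 -38 224 165;  python3 -c "
from h import *
c=cam('wrist');save(c,'w3');i=c['img']
c=cam('scene');save(c,'s3')
j=cv2.resize(c['img'][210:360,300:470],(476,420))
cv2.imwrite('pics/v3.png',cv2.resize(np.hstack([i[:,100:420],j]),None,fx=1,fy=1))"
```

```text
time: 4.4
ee_pos: [0.549, 0.4119, 0.078]
eef_rot: [0.771, 0.637, -0.0, -0.001]
ft_force: [-0.1, 0.8, 0.0]
width: 0.0008
grip_force: 0.0
fix [-40.7 222.3] F [-0.1  0.8  0. ] grip 0.0
t 4.4 pos [0.549  0.4119 0.078 ] yaw -10.8 turn units 0.009 j7 -0.74 w 0.0008 tilt [ 0.001 -0.001 -1.   ]
[0.55194062 0.41306155 0.075     ] -> [0.009 0.013 0.015]
[0.55194062 0.41306155 0.165     ] -> [ 0.    0.   -0.45]
```

View pics/v3.png

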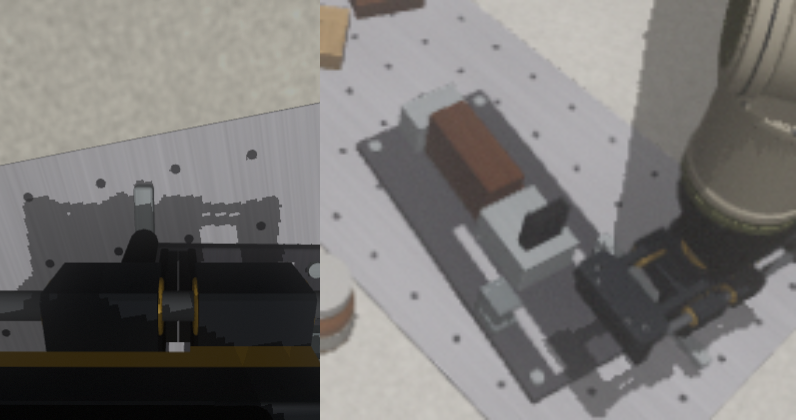

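```bash

python3 -m crank '0 0.01 -0.2 0 -1;0 0 -0.22 0 -1;-0.19 0.05 0 0 -1;-0.19 0.05 0 0 -1;-0.19 0.05 0 0 -1;-0.19 0.05 0 0 -1;0 0 0 0.01 -1'
python3 pf.py 0 0 70 165 0 70 73 0 146 73
```

```text
time: 5.2
ee_pos: [0.5651, 0.2447, 0.1628]
eef_rot: [0.779, 0.627, -0.0, 0.001]
ft_force: [0.3, -0.5, 0.2]
width: 0.0005
grip_force: 0.0
fix [ 8.8 61.8] F [ 0.3 -0.5  0.2] grip 0.0
t 5.2 pos [0.5651 0.2447 0.1628] yaw -12.4 turn units -0.009 j7 -0.57 w 0.0005 tilt [-0.002  0.002 -1.   ]
[0.5581126  0.25456263 0.165     ] -> [ 0.041 -0.044 -0.011]
[0.5581126  0.25456263 0.073     ] -> [0.   0.   0.46]
[0.57343486 0.32900206 0.073     ] -> [0.38 0.   0.  ]
```

```bash

python3 -m crank '0.04 -0.04 0 0 -1;0 0 0.15 0 -1;0 0 0.15 0 -1;0 0 0.14 0 -1;0 0 0.02 0 -1;0.08 0 0 0 -1;0.05 0 0 0 -1;0.05 0 0 0 -1;0.05 0 0 0 -1;0.05 0 0 0 -1'
python3 -m crank '0.04 0 0 0 -1;0 0 0 0 -1'
python3 pf.py 0 0 146 73
```

```text
time: 6.2
ee_pos: [0.5686, 0.3181, 0.0709]
eef_rot: [0.776, 0.63, 0.0, -0.0]
ft_force: [-2.5, -3.6, 1.7]
width: 0.0004
grip_force: 1.9
time: 6.4
ee_pos: [0.5705, 0.3247, 0.0705]
eef_rot: [0.776, 0.63, -0.0, 0.0]
ft_force: [-2.5, -4.5, 3.3]
width: 0.0006
grip_force: 2.4
fix [ -2.  141.2] F [-2.5 -4.5  3.3] grip 2.4
t 6.4 pos [0.5705 0.3247 0.0705] yaw -11.9 turn units -0.003 j7 -0.63 w 0.0006 tilt [-0.001  0.    -1.   ]
[0.57343486 0.32900206 0.073     ] -> [ 0.024  0.01  -0.013]
```

```bash

python3 -m crank '0.015 0 0 0 -1;0.01 0 0 0 -1;0 0 0 0 -1'
python3 pf.py 0 0 146 73
```

```text
time: 6.7
ee_pos: [0.5705, 0.3248, 0.0704]
eef_rot: [0.777, 0.629, -0.004, 0.001]
ft_force: [-13.5, -19.8, 14.3]
width: 0.0007
grip_force: 11.1
fix [ -2.  141.3] F [-13.5 -19.8  14.3] grip 11.1
t 6.7 pos [0.5705 0.3248 0.0704] yaw -12.0 turn units -0.005 j7 -0.63 w 0.0007 tilt [-0.007 -0.003 -1.   ]
[0.57343486 0.32900206 0.073     ] -> [ 0.023  0.01  -0.013]
```

```bash

python3 -m crank '-0.06 0 0 0 -1;0 0 -0.2 0 -1;0 0 -0.2 0 1;0 0 0 0 1'
python3 pf.py 0 2 1 150 2 1 45
```

```text
time: 7.1
ee_pos: [0.5721, 0.32, 0.157]
eef_rot: [0.776, 0.63, 0.006, 0.0]
ft_force: [0.4, -0.4, 0.2]
width: 0.0098
grip_force: 0.0
fix [  0.5 136.9] F [ 0.4 -0.4  0.2] grip 0.0
t 7.1 pos [0.5721 0.32   0.157 ] yaw -11.9 turn units -0.003 j7 -0.65 w 0.0098 tilt [ 0.009  0.008 -1.   ]
[0.54616054 0.18657625 0.15      ] -> [-0.68   0.008  0.035]
[0.54616054 0.18657625 0.045     ] -> [0.    0.    0.525]
```

```bash

python3 -m crank '-0.17 0 0 0 1;-0.17 0 0 0 1;-0.17 0 0 0 1;-0.17 0 0 0 1;0 0 0 0 1;0 0 0 0 1;0 0 0.1 0 1'
python3 pf.py 0 2 1 45;python3 -c "
from h import *
c=cam('wrist');save(c,'w4')"
```

```text
time: 7.8
ee_pos: [0.5428, 0.1871, 0.1324]
eef_rot: [0.776, 0.631, 0.003, 0.0]
ft_force: [0.3, -0.3, -1.1]
width: 0.0645
grip_force: 0.0
fix [-1.4  0.9] F [ 0.3 -0.3 -1.1] grip 0.0
t 7.8 pos [0.5428 0.1871 0.1324] yaw -11.8 turn units -0.002 j7 -0.49 w 0.0645 tilt [ 0.005  0.004 -1.   ]
[0.54616054 0.18657625 0.045     ] -> [0.001 0.017 0.437]
```

View pics/w4.png

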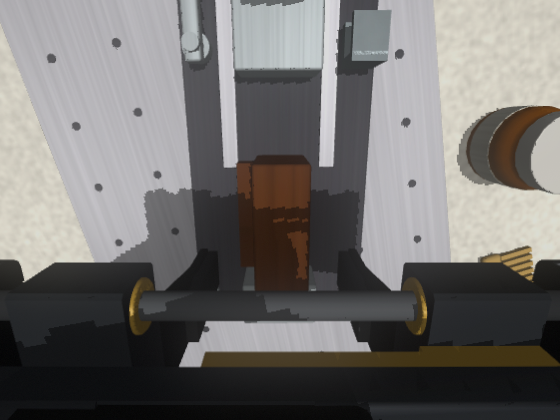

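```bash

python3 -m crank '0 0.01 0 0 1;0 0 0 0 1;0 0 0 0 1;0 0 0.12 0 1;0 0 0.12 0 1;0 0 0.1 0 1;0 0 0.09 0 1;0 0 0 0 -1;0 0 0 0 -1;0 0 0 0 -1' 40
python3 -m crank '0 0 0 0 -1;0 0 0 0 -1'
python3 pf.py 0 2 1 45
```

```text
time: 8.85
ee_pos: [0.5435, 0.1847, 0.0455]
eef_rot: [0.776, 0.63, 0.001, 0.0]
ft_force: [0.9, 0.6, 0.1]
width: 0.0705
grip_force: 0.0
time: 9.05
ee_pos: [0.5431, 0.1846, 0.0449]
eef_rot: [0.776, 0.63, 0.001, 0.0]
ft_force: [-0.6, 0.4, -0.6]
width: 0.0549
grip_force: 0.0
fix [-0.6 -1.6] F [-0.6  0.4 -0.6] grip 0.0
t 9.1 pos [0.5431 0.1846 0.0449] yaw -11.9 turn units -0.002 j7 -0.44 w 0.0549 tilt [ 0.001  0.001 -1.   ]
[0.54616054 0.18657625 0.045     ] -> [ 0.013  0.013 -0.   ]
```

```bash

python3 -m crank '0 0 0 0 -1;0 0 0 0 -1;0 0 0 0 -1;0 0 0 0 -1;0 0 -0.02 0 -1;0 0 -0.02 0 -1;0 0 0 0 -1'
python3 pf.py 0 2 30 54
```

```text
time: 9.75
ee_pos: [0.5427, 0.1843, 0.0525]
eef_rot: [0.776, 0.63, 0.0, -0.0]
ft_force: [0.4, -0.3, -1.6]
width: 0.0397
grip_force: 40.0
fix [-0.9 -1.9] F [ 0.4 -0.3 -1.6] grip 40.0
t 9.8 pos [0.5427 0.1843 0.0525] yaw -11.9 turn units -0.002 j7 -0.45 w 0.0397 tilt [ 0.  0. -1.]
[0.55200719 0.21498077 0.054     ] -> [ 0.159  0.015 -0.007]
```

```bash

python3 -m crank '0.08 0 0 0 -1;0.08 0.015 0 0 -1;0 0 0 0 -1;0 0 0 -0.09 -1;0 0 0 -0.09 -1;0 0 0 -0.09 -1;0 0 0 -0.09 -1;0 0 0 -0.09 -1'
python3 -m crank '0 0 0 -0.09 -1;0 0 0 -0.09 -1;0 0 0 -0.09 -1;0 0 0 -0.09 -1;0 0 0 -0.09 -1;0 0 0 -0.09 -1;0 0 0 0 -1'
python3 pf.py 180 2 30 54
```

```text
time: 10.55
ee_pos: [0.5519, 0.2152, 0.0518]
eef_rot: [0.508, 0.862, -0.0, -0.0]
ft_force: [-0.6, 0.5, -1.8]
width: 0.0397
grip_force: 40.0
time: 11.25
ee_pos: [0.552, 0.215, 0.0519]
eef_rot: [0.11, 0.994, -0.0, -0.0]
ft_force: [-0.6, 0.1, -2.6]
width: 0.0398
grip_force: 40.0
fix [ 2. 30.] F [-0.6  0.1 -2.6] grip 40.0
t 11.2 pos [0.552  0.215  0.0519] yaw 77.4 turn units -1.011 j7 0.96 w 0.0398 tilt [ 0.001 -0.    -1.   ]
[0.55200719 0.21498077 0.054     ] -> [ 0.     0.    -0.011]
```

```bash

python3 -m crank '0 0 0 -0.09 -1;0 0 0 -0.09 -1;0 0 0 -0.09 -1;0 0 0 -0.09 -1;0 0 0 -0.09 -1;0 0 0 -0.09 -1;0 0 0 -0.09 -1;0 0 0 -0.09 -1;0 0 0 -0.09 -1'
python3 -m crank '0 0 0 -0.09 -1;0 0 0 -0.07 -1;0 0 0 0 -1'
python3 pf.py 180 2 30 45
```

```text
time: 12.15
ee_pos: [0.552, 0.2151, 0.0519]
eef_rot: [-0.501, 0.865, 0.0, -0.0]
ft_force: [-0.2, -0.2, -2.8]
width: 0.0395
grip_force: 40.0
time: 12.45
ee_pos: [0.5521, 0.2149, 0.0519]
eef_rot: [-0.605, 0.797, 0.0, -0.0]
ft_force: [0.0, -1.1, -2.6]
width: 0.0395
grip_force: 40.0
fix [ 2.1 30. ] F [ 0.  -1.1 -2.6] grip 40.0
t 12.4 pos [0.5521 0.2149 0.0519] yaw 164.4 turn units -0.044 j7 2.38 w 0.0395 tilt [ 0.  0. -1.]
[0.55200719 0.21498077 0.045     ] -> [-0.     0.     0.035]
```

```bash

python3 -m crank '0 0 0 -0.044 -1;0 0 0 0 -1'
python3 pf.py 180 0 4 52 0 4 45.2
```

```text
time: 12.65
ee_pos: [0.5521, 0.215, 0.052]
eef_rot: [-0.631, 0.776, 0.0, -0.0]
ft_force: [-0.6, -1.3, -2.9]
width: 0.0397
grip_force: 40.0
fix [ 2.1 30. ] F [-0.6 -1.3 -2.9] grip 40.0
t 12.7 pos [0.5521 0.215  0.052 ] yaw 168.2 turn units -0.001 j7 2.45 w 0.0397 tilt [ 0.  0. -1.]
[0.54480643 0.18991786 0.052     ] -> [ 0.13   0.011 -0.   ]
[0.54480643 0.18991786 0.0452    ] -> [0.    0.    0.034]
```

```bash

python3 -m crank '0.065 0 0 0 -1;0.065 0.01 0 0 -1;0 0 0 0 -1;0 0 0.015 0 -1;0 0 0.018 0 -1;0 0 0 0 -1'
python3 pf.py 180 0 4 45
```

```text
time: 13.25
ee_pos: [0.5446, 0.1899, 0.0448]
eef_rot: [-0.633, 0.774, 0.0, -0.001]
ft_force: [-0.8, -0.4, -1.8]
width: 0.0397
grip_force: 40.0
fix [-0.2  4. ] F [-0.8 -0.4 -1.8] grip 40.0
t 13.2 pos [0.5446 0.1899 0.0448] yaw 168.5 turn units 0.001 j7 2.49 w 0.0397 tilt [ 0.001  0.001 -1.   ]
[0.54480643 0.18991786 0.045     ] -> [-0.    -0.001 -0.001]
```

```bash

python3 -m crank '0 0 0.006 0 -1;0 0 0 0 1;0 0 0 0 1;0 0 0 0 1;0 0 0 0 1;0 0 -0.1 0 1;0 0 -0.2 0 1;0 0 -0.3 0 -1;0 0 0 0 -1'
python3 pf.py 180 0 191 160 0 191 73 0 119 73
```

```text
time: 14.15
ee_pos: [0.5485, 0.1914, 0.1615]
eef_rot: [-0.633, 0.774, -0.002, 0.005]
ft_force: [1.3, 1.0, -0.5]
width: 0.0766
grip_force: 0.0
fix [3.3 6.1] F [ 1.3  1.  -0.5] grip 0.0
t 14.2 pos [0.5485 0.1914 0.1615] yaw 168.5 turn units 0.001 j7 2.5 w 0.0766 tilt [-0.006 -0.009 -1.   ]
[0.58250725 0.37307804 0.16      ] -> [-0.924  0.017  0.007]
[0.58250725 0.37307804 0.073     ] -> [0.    0.    0.435]
[0.56799143 0.30255647 0.073     ] -> [0.36 0.   0.  ]
```

```bash

python3 -m crank '-0.185 0 0 0 -1;-0.185 0 0 0 -1;-0.185 0 0 0 -1;-0.185 0 0 0 -1;-0.185 0.02 0 0 -1;0 0 0 0 -1;0 0 0 0 -1'
python3 pf.py 180 0 191 73; python3 -c "
from h import *
c=cam('scene');save(c,'s5');d=cam('wrist')
cv2.imwrite('pics/v5.png',np.hstack([cv2.resize(c['img'][200:360,290:460],(446,420)),d['img'][:,100:450]]))"
```

```text
time: 14.85
ee_pos: [0.5776, 0.3729, 0.1537]
eef_rot: [-0.633, 0.774, 0.0, -0.0]
ft_force: [0.8, -0.7, 0.6]
width: 0.0229
grip_force: 0.0
fix [ -4.8 189.8] F [ 0.8 -0.7  0.6] grip 0.0
t 14.8 pos [0.5776 0.3729 0.1537] yaw 168.6 turn units 0.002 j7 2.25 w 0.0229 tilt [ 0.     0.001 -1.   ]
[0.58250725 0.37307804 0.073     ] -> [-0.006 -0.024  0.403]
```

View pics/v5.png

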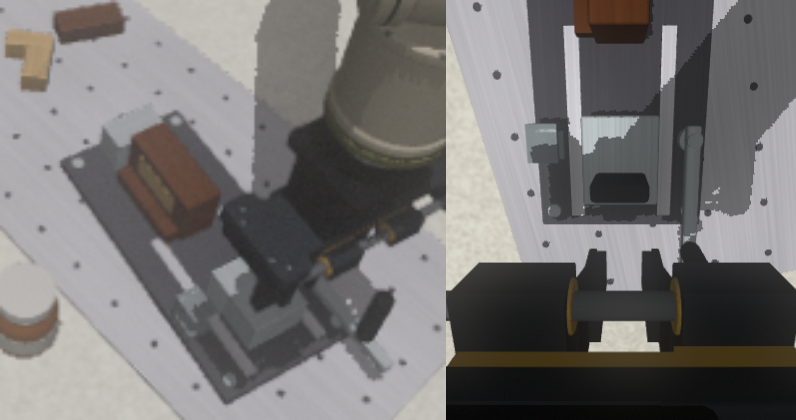

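```bash

python3 -m crank '0 -0.02 0.13 0 -1;0 0 0.13 0 -1;0 0 0.13 0 -1;0 0 0 0 -1;0.07 0 0 0 -1;0.05 0 0 0 -1;0.05 0 0 0 -1;0.05 0 0 0 -1;0.05 0 0 0 -1;0.04 0 0 0 -1'
python3 -m crank '0.02 0 0 0 -1;0 0 0 0 -1'
python3 pf.py 180 0 119 73
```

```text
time: 15.95
ee_pos: [0.57, 0.3097, 0.0772]
eef_rot: [-0.633, 0.775, -0.0, 0.001]
ft_force: [1.5, 2.9, 2.1]
width: 0.0006
grip_force: 1.8
time: 16.15
ee_pos: [0.5689, 0.3051, 0.0763]
eef_rot: [-0.632, 0.775, -0.0, -0.0]
ft_force: [0.6, 0.3, -0.9]
width: 0.0005
grip_force: 0.0
fix [  0.4 121.7] F [ 0.6  0.3 -0.9] grip 0.0
t 16.1 pos [0.5689 0.3051 0.0763] yaw 168.4 turn units 0.001 j7 2.32 w 0.0005 tilt [ 0.001 -0.    -1.   ]
[0.56799143 0.30255647 0.073     ] -> [0.014 0.002 0.016]
```

```bash

python3 -m crank '0.01 0 0.01 0 -1;0.01 0 0 0 -1;0.005 0 0 0 -1;0 0 0 0 -1'
python3 pf.py 180 0 119 73
```

```text
time: 16.55
ee_pos: [0.5676, 0.3017, 0.074]
eef_rot: [-0.633, 0.774, 0.0, -0.0]
ft_force: [3.0, 3.7, -2.1]
width: 0.0002
grip_force: 1.8
fix [ -0.2 118.1] F [ 3.   3.7 -2.1] grip 1.8
t 16.6 pos [0.5676 0.3017 0.074 ] yaw 168.5 turn units 0.002 j7 2.32 w 0.0002 tilt [ 0.  0. -1.]
[0.56799143 0.30255647 0.073     ] -> [-0.005 -0.001  0.005]
```

```bash

python3 -m crank '0.01 0 0 0 -1;0 0 0 0 -1'
python3 -m crank '0.01 0 0 0 -1;0 0 0 0 -1'
python3 pf.py 180 0 119 73
```

```text
time: 16.75
ee_pos: [0.5674, 0.301, 0.0742]
eef_rot: [-0.633, 0.774, 0.001, 0.001]
ft_force: [4.5, 7.6, -5.5]
width: 0.0001
grip_force: 4.2
time: 16.95
ee_pos: [0.5673, 0.301, 0.0743]
eef_rot: [-0.634, 0.774, 0.001, 0.002]
ft_force: [8.6, 13.8, -9.2]
width: 0.0009
grip_force: 7.7
fix [ -0.3 117.3] F [ 8.6 13.8 -9.2] grip 7.7
t 16.9 pos [0.5673 0.301  0.0743] yaw 168.6 turn units 0.003 j7 2.33 w 0.0009 tilt [-0.005 -0.001 -1.   ]
[0.56799143 0.30255647 0.073     ] -> [-0.008 -0.002  0.006]
```

```bash

python3 -m crank '-0.06 0 0 0 -1;0 0 -0.2 0 1;0 0 -0.25 0 1;0 0 0 0 1'
python3 pf.py 180 -60 190 165 -60 225 165; python3 - <<'E'
from h import *
c=cam('scene');save(c,'s6');d=cam('wrist');save(d,'w6')
cv2.imwrite('pics/v6.png',np.hstack([cv2.resize(c['img'][230:370,330:470],(420,420),interpolation=2),d['img'][:,100:450]]))
E
```

```text
time: 17.35
ee_pos: [0.5721, 0.3108, 0.1717]
eef_rot: [-0.633, 0.775, -0.001, 0.005]
ft_force: [0.5, 0.8, 1.0]
width: 0.0171
grip_force: 0.0
fix [  2.3 127.9] F [0.5 0.8 1. ] grip 0.0
t 17.4 pos [0.5721 0.3108 0.1717] yaw 168.5 turn units 0.001 j7 2.33 w 0.0171 tilt [-0.006 -0.007 -1.   ]
[0.52353767 0.38419509 0.165     ] -> [-0.311  0.312  0.033]
[0.53059397 0.4184764  0.165     ] -> [-0.175  0.     0.   ]
```

View pics/v6.png

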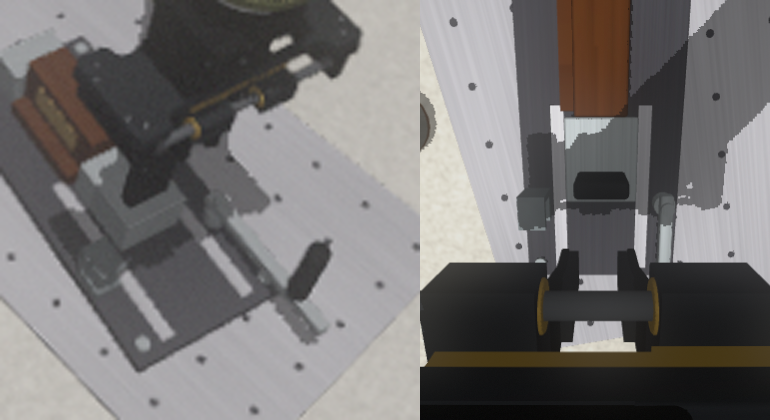

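```bash
python3 - <<'E'
from h import *
c=load('s6');p=w(c,[(436.3,311.5)],.111)[0];a=-.203
E=np.array([[np.cos(a),-np.sin(a)],[np.sin(a),np.cos(a)]]);o=np.array([.544,.186])
print(p,E.T@(p[:2]-o), 'pred base', px(c,[[*(o+E@[-.06,.225]),.111],[*(o+E@[-.06,.13]),.044]]), 'hinge', E.T@(w(c,[(330+213/3,230+207/3)],.044)[0][:2]-o))
E
```

```text
[0.52523975 0.41477743 0.111     ] [-0.06449853  0.22029752] pred base [[436.17903397 313.99696279]
 [403.31283343 297.22883333]] hinge [-0.05163924  0.13130842]
```

```bash

python3 -m crank '-0.12 0.08 0 0 0.2;-0.12 0.08 0 0 0.2;-0.12 0.08 0 0 0.2;-0.12 0.08 0 0 0.2;0 0 0 0 0.2;0 0 0 0 0.2'
python3 pf.py 180 -62 224 165 -62 224 78
```

```text
time: 18.05
ee_pos: [0.5247, 0.4161, 0.1625]
eef_rot: [-0.633, 0.774, -0.0, -0.002]
ft_force: [0.2, -1.4, -1.1]
width: 0.0518
grip_force: 0.0
fix [-65.2 221.5] F [ 0.2 -1.4 -1.1] grip 0.0
t 18.1 pos [0.5247 0.4161 0.1625] yaw 168.6 turn units 0.002 j7 2.14 w 0.0518 tilt [ 0.003  0.002 -1.   ]
[0.52843343 0.41790016 0.165     ] -> [-0.013 -0.016 -0.013]
[0.52843343 0.41790016 0.078     ] -> [0.    0.    0.435]
```

```bash

python3 -m crank '-0.013 -0.016 0.1 0 0.2;0 0 0.12 0 0.2;0 0 0.12 0 0.2;0 0 0.08 0 0.2;0 0 0 0 -1;0 0 0 0 -1;0 0 0 0 -1;0 0 0 0 -1;0 0 0 0 -1' 20
python3 pf.py 180 -62 224 165 -62 224 78
```

```text
time: 18.95
ee_pos: [0.5298, 0.4185, 0.0813]
eef_rot: [-0.633, 0.774, 0.0, 0.001]
ft_force: [-2.0, 1.0, 0.3]
width: 0.0202
grip_force: 0.9
fix [-60.8 224.9] F [-2.   1.   0.3] grip 0.9
t 18.9 pos [0.5298 0.4185 0.0813] yaw 168.5 turn units 0.001 j7 2.13 w 0.0202 tilt [-0.001 -0.001 -1.   ]
[0.52843343 0.41790016 0.165     ] -> [ 0.004  0.006 -0.419]
[0.52843343 0.41790016 0.078     ] -> [0.    0.    0.435]
```

```bash

python3 -m crank '0 0 0 0 -1;0 0 0 0 -1;0.007 -0.082 0 0 -1;0.022 -0.08 0 0 -1;0.035 -0.075 0 0 -1;0.048 -0.068 0 0 -1;0 0 0 0 -1'
python3 pf.py 180 1 203 80
```

```text
time: 19.65
ee_pos: [0.5877, 0.3808, 0.0806]
eef_rot: [-0.631, 0.776, -0.001, 0.0]
ft_force: [3.0, 1.0, 2.7]
width: 0.0171
grip_force: 20.0
fix [  3.5 199.7] F [3.  1.  2.7] grip 20.0
t 19.6 pos [0.5877 0.3808 0.0806] yaw 168.3 turn units -0.001 j7 2.23 w 0.0171 tilt [ 0.001 -0.002 -1.   ]
[0.58590602 0.38463002 0.08      ] -> [-0.017  0.013  0.003]
```

```bash

python3 -m crank '0.055 -0.057 0 0 -1;0.065 -0.048 0 0 -1;0.075 -0.035 0 0 -1;0.08 -0.021 0 0 -1;0 0 0 0 -1'
python3 pf.py 180 35 130 80
```

```text
time: 20.15
ee_pos: [0.6053, 0.3196, 0.0801]
eef_rot: [-0.632, 0.775, -0.001, -0.002]
ft_force: [-1.6, -0.7, 1.3]
width: 0.0175
grip_force: 20.0
fix [ 33.1 143.2] F [-1.6 -0.7  1.3] grip 20.0
t 20.1 pos [0.6053 0.3196 0.0801] yaw 168.3 turn units -0.001 j7 2.32 w 0.0175 tilt [ 0.003  0.001 -1.   ]
[0.60449044 0.3062743  0.08      ] -> [ 0.066 -0.01   0.   ]
```

```bash

python3 -m crank '0.033 -0.006 0 0 -1;0.033 -0.004 0 0 -1;0 0 0 0 -1'
python3 -m crank '0.012 0 0 0 -1;0 0 0 0 -1'
python3 pf.py 180 35 130 80
```

```text
time: 20.45
ee_pos: [0.6043, 0.309, 0.0801]
eef_rot: [-0.632, 0.775, -0.0, -0.001]
ft_force: [-2.6, 0.8, 0.4]
width: 0.0173
grip_force: 20.0
time: 20.65
ee_pos: [0.6041, 0.3077, 0.0801]
eef_rot: [-0.633, 0.774, -0.0, -0.0]
ft_force: [-1.4, 1.2, -0.4]
width: 0.0177
grip_force: 20.0
fix [ 34.3 131.4] F [-1.4  1.2 -0.4] grip 20.0
t 20.6 pos [0.6041 0.3077 0.0801] yaw 168.5 turn units 0.001 j7 2.34 w 0.0177 tilt [ 0.  0. -1.]
[0.60449044 0.3062743  0.08      ] -> [ 0.007 -0.003  0.   ]
```

```bash

python3 -m crank '0.015 0 0 0 -1;0 0 0 0 -1'
python3 -m crank '0.015 0 0 0 -1;0 0 0 0 -1'
python3 pf.py 180 35 130 80
```

```text
time: 20.85
ee_pos: [0.6035, 0.3048, 0.0801]
eef_rot: [-0.633, 0.774, -0.0, -0.0]
ft_force: [0.9, 1.5, -2.3]
width: 0.0178
grip_force: 20.0
time: 21.05
ee_pos: [0.6032, 0.303, 0.0802]
eef_rot: [-0.633, 0.774, 0.0, 0.001]
ft_force: [2.0, 5.7, -7.0]
width: 0.0174
grip_force: 20.0
fix [ 34.4 126.5] F [ 2.   5.7 -7. ] grip 20.0
t 21.1 pos [0.6032 0.303  0.0802] yaw 168.5 turn units 0.002 j7 2.35 w 0.0174 tilt [-0.002 -0.001 -1.   ]
[0.60449044 0.3062743  0.08      ] -> [-0.017 -0.003  0.001]
```

```bash

python3 -m crank '0.01 0 0 0 -1;0 0 0 0 -1'
python3 -m crank '-0.01 0 0 0 0;0 0 0 0 0;0 0 0 0 0;0 0 0 0 0;0 0 -0.15 0 0;0 0 -0.2 0 0;0 0 -0.2 0 1;-0.2 0 -0.1 0.05 1;-0.2 0 0 0.08 1;-0.1 0 0 0.08 1'
python3 -m crank '0 0 0 0 1'
python3 pf.py 180 35 130 80;python3 - <<'E'
from h import *
c=cam('scene');save(c,'s7');d=cam('wrist');save(d,'w7')
cv2.imwrite('pics/v7.png',np.hstack([cv2.resize(c['img'][230:370,310:450],(420,420),interpolation=2),d['img'][:,100:450]]))
E
```

```text
time: 21.25
ee_pos: [0.6031, 0.3029, 0.0803]
eef_rot: [-0.633, 0.774, 0.001, 0.002]
ft_force: [7.0, 12.1, -9.1]
width: 0.0175
grip_force: 20.0
time: 22.25
ee_pos: [0.6292, 0.4019, 0.2112]
eef_rot: [-0.496, 0.868, 0.001, 0.001]
ft_force: [0.2, -0.0, -0.9]
width: 0.0676
grip_force: 0.0
time: 22.35
ee_pos: [0.6289, 0.4015, 0.2092]
eef_rot: [-0.497, 0.868, 0.001, -0.0]
ft_force: [-0.4, 0.4, -0.3]
width: 0.0759
grip_force: 0.0
fix [ 39.7 228.2] F [-0.4  0.4 -0.3] grip 0.0
t 22.4 pos [0.6289 0.4015 0.2092] yaw 149.6 turn units -0.209 j7 1.95 w 0.0759 tilt [ 0.     0.002 -1.   ]
[0.60449044 0.3062743  0.08      ] -> [0.491 0.024 0.646]
```

View pics/v7.png

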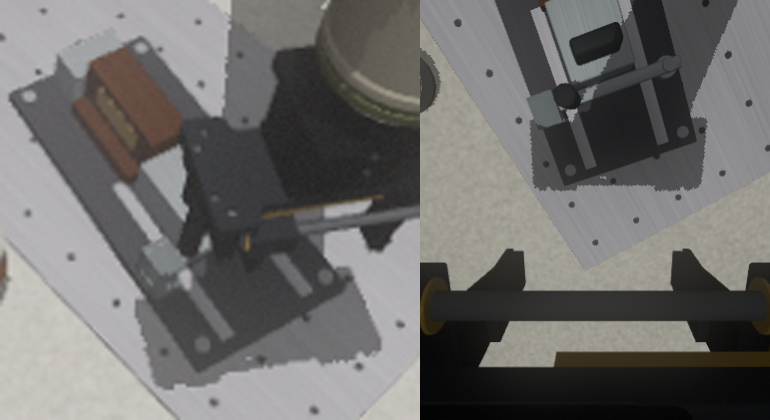

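```bash

python3 -m crank '0 0 -0.06 0.09 1;0 0 -0.06 0.09 1;0 0 -0.06 0.09 1;0 0 -0.06 0.09 1;0 0 -0.06 0.09 1;0 0 -0.06 0.09 1;0 0 -0.06 0.09 1;0 0 -0.06 0.09 1;0 0 -0.06 0.09 1;0 0 -0.06 0.09 1'
python3 -m crank '0 0 0 0.09 1;0 0 0 0.09 1;0 0 0 0.09 1;0 0 0 0.09 1;0 0 0 0.09 1;0 0 0 0.09 1;0 0 0 0.09 1;0 0 0 0.09 1;0 0 0 0.04 1'
python3 plan.py 0 .53 -.23 .33
```

```text
time: 23.45
ee_pos: [0.6303, 0.3962, 0.3315]
eef_rot: [0.189, 0.982, -0.0, 0.0]
ft_force: [0.7, 0.6, -0.2]
width: 0.0871
grip_force: 0.0
time: 24.35
ee_pos: [0.6304, 0.3962, 0.3309]
eef_rot: [0.708, 0.706, 0.0, 0.0]
ft_force: [-0.1, 0.4, -0.7]
width: 0.0869
grip_force: 0.0
t 24.4 pos [0.6304 0.3962 0.3309] yaw -0.1 turn units -0.001 j7 -0.54 w 0.0869 tilt [ 0.  0. -1.]
[0.53, -0.23, 0.33] -> [-3.131 -0.502  0.004]
```

```bash

python3 -m crank '-0.22 -0.036 0 0 1;-0.22 -0.036 0 0 1;-0.22 -0.036 0 0 1;-0.22 -0.036 0 0 1;-0.22 -0.036 0 0 1;-0.22 -0.036 0 0 1;-0.22 -0.036 0 0 1;-0.22 -0.036 0 0 1;-0.22 -0.036 0 0 1;-0.22 -0.036 0 0 1'
python3 -m crank '-0.22 -0.036 0 0 1;-0.22 -0.036 0 0 1;-0.22 -0.036 0 0 1;-0.22 -0.036 0 0 1;0 0 0 0 1;0 0 0 0 1'
python3 plan.py 0 .53 -.23 .33; python3 -c "
from h import *
d=cam('wrist');save(d,'w8');d=cam('side');save(d,'d8')"
```

```text
time: 25.35
ee_pos: [0.5579, -0.0453, 0.3307]
eef_rot: [0.706, 0.708, 0.001, -0.0]
ft_force: [1.8, -0.3, 0.3]
width: 0.0869
grip_force: 0.0
time: 25.95
ee_pos: [0.5297, -0.2203, 0.3305]
eef_rot: [0.707, 0.707, 0.0, -0.0]
ft_force: [0.9, 0.7, -0.4]
width: 0.0871
grip_force: 0.0
t 25.9 pos [ 0.5297 -0.2203  0.3305] yaw 0.0 turn units 0.0 j7 0.41 w 0.0871 tilt [ 0.001  0.    -1.   ]
[0.53, -0.23, 0.33] -> [-0.049  0.002  0.003]
```

View pics/w8.png

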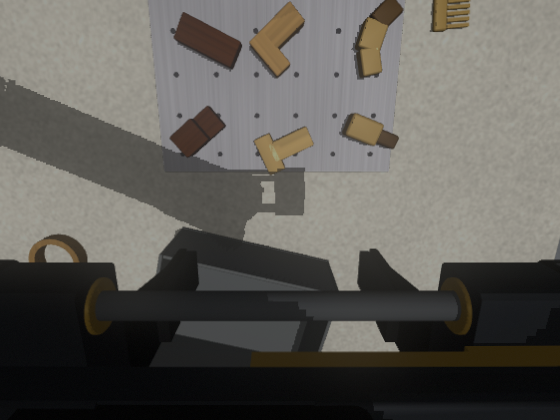

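```bash
python3 - <<'E'
from m import fit
from h import *
c=load('w8');D=lambda P,z:w(c,P,z);mm=lambda L:np.array(L)/1e3
g=lambda n,F,P,z:print(n,*fit(mm(F),D(P,z)))
g('stub',[(-40,17),(40,17),(40,-17),(-40,-17)],[(187,12),(241,42),(233,61),(177,32)],.03)
g('ell',[(40,-15),(-30,-15),(-30,15),(40,40),(16,40)],[(252,40),(291,3),(304,16),(275,73),(288,61)],.032)
g('tee',[(49,27),(25,27),(25,-27),(49,-27),(-25,14),(-25,-14)],[(270,171),(284,167),(268,133),(255,137),(313,144),(306,127)],.03)
g('taper',[(-23,16),(23,16),(23,-16),(-23,-16)],[(354,114),(383,125),(376,143),(346,133)],.036)
g('step',[(-33,18),(-33,-18),(7,-18),(7,18)],[(171,135),(190,152),(209,132),(196,115)],.042)
b=D([(373,34),(378,20),(367,48),(392,8),(370,72)],.03);print('bow',b.round(4).tolist())
print('bin',D([(180,229),(329,263)],.11).round(3).tolist(), 'bed edge',D([(163,172),(388,172)],.006).round(3).tolist())
E
```

```text
plate [[0.457, 0.116, 0.018], [0.602, 0.089, 0.018], [0.659, 0.38, 0.018], [0.518, 0.407, 0.018]]
stub [ 0.4438 -0.0449] -0.47 [0.0053 0.0049 0.0053 0.0036]
ell [ 0.5323 -0.0333] -2.441 [0.0055 0.0053 0.0042 0.0023 0.0028]
tee [ 0.5517 -0.1756] -2.745 [0.0043 0.0004 0.0035 0.0027 0.0017 0.0027]
taper [ 0.6471 -0.1576] -0.326 [0.0035 0.004  0.0038 0.003 ]
step [ 0.4248 -0.1552] 0.707 [0.0025 0.0025 0.0044 0.0051]
bow [[0.6504, -0.0415, 0.03], [0.6554, -0.0257, 0.03], [0.644, -0.0576, 0.03], [0.6717, -0.0124, 0.03], [0.6501, -0.086, 0.03]]
bin [[0.41, -0.274, 0.11], [0.595, -0.32, 0.11]] bed edge [[0.359, -0.221, 0.006], [0.694, -0.221, 0.006]]
```

```bash

python3 -m crank '0 0 0.1 0.09 0.4;0 0 0.1 0.09 0.4;0 0 0.1 0.09 0.4;0 0 0.1 0.09 0.4;0 0 0.1 0.09 0.4;0 0 0.1 0.09 0.4;0 0 0.1 0.09 0.4;0 0 0.1 0.09 0.4;0 0 0 0.013 0.4' 30
python3 plan.py -66 .5523 -.1775 .16 .5523 -.1775 .012 .5523 -.1775 .2 .51 -.43 .2 .51 -.43 .07
```

```text
time: 26.95
ee_pos: [0.5302, -0.216, 0.1679]
eef_rot: [0.978, 0.21, -0.002, -0.001]
ft_force: [-0.5, -0.9, 0.5]
width: 0.0611
grip_force: 0.0
t 26.9 pos [ 0.5302 -0.216   0.1679] yaw -65.8 turn units 0.002 j7 -0.66 w 0.0611 tilt [-0.003 -0.003 -1.   ]
[0.5523, -0.1775, 0.16] -> [ 0.179 -0.131  0.04 ]
[0.5523, -0.1775, 0.012] -> [0.   0.   0.74]
[0.5523, -0.1775, 0.2] -> [ 0.    0.   -0.94]
[0.51, -0.43, 0.2] -> [-0.707  1.067  0.   ]
[0.51, -0.43, 0.07] -> [0.   0.   0.65]
```

```bash

python3 -m crank '0.09 -0.065 0 0 0.4;0.09 -0.066 0.04 0 0.4;0 0 0.15 0 0.4;0 0 0.15 0 0.4;0 0 0.15 0 0.4;0 0 0.15 0 0.4;0 0 0.12 0 0.4;0 0 0.02 0 0.4;0 0 0 0 -1;0 0 0 0 -1' 30
python3 -m crank '0 0 0 0 -1;0 0 0 0 -1;0 0 0 0 -1'
python3 plan.py -66 .5523 -.1775 .012
```

```text
time: 27.95
ee_pos: [0.5545, -0.1794, 0.0161]
eef_rot: [0.978, 0.211, 0.001, 0.0]
ft_force: [0.1, -1.1, 1.1]
width: 0.0511
grip_force: 0.0
time: 28.25
ee_pos: [0.5537, -0.1793, 0.0149]
eef_rot: [0.978, 0.21, 0.0, -0.0]
ft_force: [0.7, 0.9, 0.8]
width: 0.0287
grip_force: 0.2
t 28.2 pos [ 0.5537 -0.1793  0.0149] yaw -65.7 turn units 0.003 j7 -0.62 w 0.0287 tilt [ 0.001  0.    -1.   ]
[0.5523, -0.1775, 0.012] -> [-0.003 -0.011  0.015]
```

```bash

python3 -m crank '0 0 0 0 -1;0 0 -0.1 0 -1;0 0 -0.2 0 -1;0 0 -0.22 0 -1;0 0 -0.22 0 -1;0 0 -0.2 0 -1;-0.12 0.18 0 0 -1;-0.12 0.18 0 0 -1;-0.12 0.18 0 0 -1' 30
python3 -m crank '-0.12 0.18 0 0 -1;-0.12 0.18 0 0 -1;-0.11 0.17 0 0 -1;0 0 0 0 -1'
python3 plan.py -66 .51 -.43 .2 .51 -.43 .07
```

```text
time: 29.15
ee_pos: [0.5318, -0.3085, 0.2027]
eef_rot: [0.978, 0.211, 0.0, -0.0]
ft_force: [1.5, -0.9, -1.1]
width: 0.0277
grip_force: 29.9
time: 29.55
ee_pos: [0.5073, -0.4392, 0.2019]
eef_rot: [0.979, 0.206, -0.002, 0.001]
ft_force: [-0.6, 0.2, 0.1]
width: 0.028
grip_force: 29.9
t 29.6 pos [ 0.5073 -0.4392  0.2019] yaw -66.2 turn units -0.003 j7 -0.26 w 0.028 tilt [-0.004  0.002 -1.   ]
[0.51, -0.43, 0.2] -> [ 0.031 -0.037  0.01 ]
[0.51, -0.43, 0.07] -> [0.   0.   0.65]
```

```bash

python3 -m crank '0.02 -0.02 0.2 0 -1;0 0 0.22 0 -1;0 0 0.2 0 -1;0 0 0 0 0.4;0 0 0 0 0.4;0 0 0 0 0.4;0 0 -0.2 0 0.4;0 0 -0.22 0 0.4;0 0 -0.2 -0.09 0.4;0 0 0 -0.09 0.4'
python3 plan.py -49 .42 -.16 .2 .42 -.16 .013
```

```text
time: 30.55
ee_pos: [0.5155, -0.4306, 0.2117]
eef_rot: [0.938, 0.348, 0.003, 0.005]
ft_force: [-0.0, -0.5, -0.1]
width: 0.0604
grip_force: 0.0
t 30.6 pos [ 0.5155 -0.4306  0.2117] yaw -49.3 turn units -0.003 j7 -0.0 w 0.0604 tilt [ 0.003  0.012 -1.   ]
[0.42, -0.16, 0.2] -> [ 0.527 -1.334  0.058]
[0.42, -0.16, 0.013] -> [0.    0.    0.935]
```

```bash
cat > blobs.py <<'E'
from h import *
def blobs(c,z=.02):
    h=cv2.cvtColor(c['img'],cv2.COLOR_BGR2HSV);m=((h[...,1]>75)&(h[...,2]>25)).astype(np.uint8)
    n,l,s,cen=cv2.connectedComponentsWithStats(cv2.morphologyEx(m,2,np.ones((3,3))))
    o=[]
    for i in range(1,n):
        if s[i,4]<50: continue
        p=w(c,[cen[i]],z)[0]
        if .34<p[0]<.72 and -.24<p[1]<.08: o.append((p[0].round(3),p[1].round(3),int(s[i,4])))
    return sorted(o)
if __name__=='__main__':
    for n in('scene','side','wrist'): print(n,*[tuple(map(float,b)) for b in blobs(cam(n))])
E
python3 -m crank '0.09 -0.22 0 0 0.4;0.09 -0.22 0 0 0.4;0.09 -0.22 0 0 0.4;0.09 -0.22 0 0 0.4;0 0 0 0 0.4'; python3 blobs.py;python3 plan.py -49 .42 -.16 .2 .42 -.16 .013
```

```text
time: 31.05
ee_pos: [0.4544, -0.2417, 0.2043]
eef_rot: [0.937, 0.348, 0.003, -0.001]
ft_force: [0.6, 0.0, -0.2]
width: 0.0608
grip_force: 0.0
scene (0.495, -0.033, 193.0) (0.643, -0.17, 94.0) (0.648, -0.062, 132.0)
side (0.421, -0.156, 369.0) (0.449, -0.059, 66.0) (0.471, -0.004, 50.0) (0.494, -0.033, 265.0) (0.524, 0.004, 66.0) (0.654, -0.16, 418.0) (0.655, -0.047, 388.0)
wrist (0.405, -0.167, 1195.0) (0.434, -0.149, 825.0) (0.462, -0.041, 5315.0) (0.624, -0.166, 56.0)
t 31.2 pos [ 0.4551 -0.2478  0.2043] yaw -49.6 turn units -0.007 j7 -0.38 w 0.0612 tilt [ 0.003  0.003 -1.   ]
[0.42, -0.16, 0.2] -> [ 0.156 -0.446  0.022]
[0.42, -0.16, 0.013] -> [0.    0.    0.935]
```

```bash

python3 -m crank '0.08 -0.22 0 0 0.4;0.075 -0.22 0 0 0.4;0 0 0.2 0 0.4;0 0 0.2 0 0.4;0 0 0.2 0 0.4;0 0 0.17 0 0.4;0 0 0.13 0 0.4;0 0 0.02 0 0.4;0 0 0 0 -1;0 0 0 0 -1' 30
python3 -m crank '0 0 0 0 -1;0 0 0 0 -1;0 0 0 0 -1;0 0 0 0 -1'
python3 plan.py -49 .42 -.16 .2 .44 -.43 .2
```

```text
time: 32.2
ee_pos: [0.422, -0.1609, 0.0197]
eef_rot: [0.939, 0.345, 0.001, 0.001]
ft_force: [-0.6, 0.1, -0.4]
width: 0.0514
grip_force: 0.0
time: 32.6
ee_pos: [0.4217, -0.1599, 0.0193]
eef_rot: [0.938, 0.346, 0.001, 0.0]
ft_force: [-1.7, 0.0, 8.0]
width: 0.0356
grip_force: 30.0
t 32.6 pos [ 0.4217 -0.1599  0.0193] yaw -49.6 turn units -0.006 j7 -0.44 w 0.0356 tilt [ 0.002  0.001 -1.   ]
[0.42, -0.16, 0.2] -> [-0.007 -0.005 -0.904]
[0.44, -0.43, 0.2] -> [-0.81   1.084  0.   ]
```

```bash

python3 -m crank '0 0 -0.1 0 -1;0 0 -0.2 0 -1;0 0 -0.22 0 -1;0 0 -0.22 0 -1;0 0 -0.18 0 -1;-0.13 0.18 0 0 -1;-0.13 0.18 0 0 -1;-0.13 0.18 0 0 -1;-0.13 0.18 0 0 -1;-0.13 0.18 0 0 -1'
python3 -m crank '-0.13 0.18 0 0 -1;0 0 0 0 -1;0 0 0 0 -1'
python3 plan.py -49 .44 -.43 .2 .44 -.43 .07
```

```text
time: 33.6
ee_pos: [0.4391, -0.3825, 0.2026]
eef_rot: [0.938, 0.346, 0.0, 0.0]
ft_force: [0.0, 1.3, -0.2]
width: 0.036
grip_force: 30.0
time: 33.9
ee_pos: [0.4413, -0.4263, 0.2018]
eef_rot: [0.939, 0.344, -0.001, -0.0]
ft_force: [0.1, -0.4, -0.1]
width: 0.0357
grip_force: 30.0
t 33.9 pos [ 0.4413 -0.4263  0.2018] yaw -49.7 turn units -0.008 j7 0.09 w 0.0357 tilt [-0.001 -0.001 -1.   ]
[0.44, -0.43, 0.2] -> [-0.017  0.01   0.009]
[0.44, -0.43, 0.07] -> [0.   0.   0.65]
```

```bash

python3 -m crank '0 0 0.2 0 -1;0 0 0.22 0 -1;0 0 0.2 0 -1;0 0 0 0 0.4;0 0 0 0 0.4;0 0 0 0 0.4;0 0 -0.2 0 0.4;0 0 -0.22 0 0.4;0 0 -0.2 -0.09 0.4;0 0 -0.15 -0.09 0.4'
python3 -m crank '0 0 -0.15 -0.09 0.4;0 0 -0.1 -0.09 0.4;0 0 0 -0.09 0.4;0 0 0 -0.1 0.4;0 0 0 0 0.4'
python3 plan.py 0 .5 -.2 .28
```

```text
time: 34.9
ee_pos: [0.4426, -0.4265, 0.2378]
eef_rot: [0.879, 0.477, 0.001, 0.003]
ft_force: [1.0, -0.5, -0.4]
width: 0.061
grip_force: 0.0
time: 35.4
ee_pos: [0.4422, -0.426, 0.2849]
eef_rot: [0.709, 0.705, 0.001, 0.002]
ft_force: [-0.4, 0.5, -0.8]
width: 0.0606
grip_force: 0.0
t 35.4 pos [ 0.4422 -0.426   0.2849] yaw -0.4 turn units -0.004 j7 0.86 w 0.0606 tilt [-0.002  0.003 -1.   ]
[0.5, -0.2, 0.28] -> [1.13  0.289 0.025]
```

```bash

python3 -m crank '0.22 0.056 0 0 0.4;0.22 0.056 0 0 0.4;0.22 0.056 0 0 0.4;0.22 0.056 0 0 0.4;0.22 0.056 0 0 0.4;0 0 0 0 0.4;0 0 0 0 0.4'
python3 plan.py 0 .5 -.2 .28; python3 -c "
from h import *
d=cam('wrist');save(d,'w9');cv2.imwrite('pics/v9.png',cv2.resize(d['img'][:250,60:460],(800,500)))
from blobs import blobs
print(blobs(d))"
```

```text
time: 36.1
ee_pos: [0.5004, -0.2053, 0.2834]
eef_rot: [0.711, 0.704, 0.001, 0.001]
ft_force: [-0.7, -1.0, 0.4]
width: 0.0613
grip_force: 0.0
t 36.1 pos [ 0.5004 -0.2053  0.2834] yaw -0.6 turn units -0.006 j7 0.36 w 0.0613 tilt [ 0.     0.002 -1.   ]
[0.5, -0.2, 0.28] -> [ 0.026 -0.002  0.017]
[(np.float64(0.47), np.float64(-0.037), 4296), (np.float64(0.656), np.float64(-0.042), 2231), (np.float64(0.658), np.float64(-0.162), 1195)]
```

View pics/v9.png

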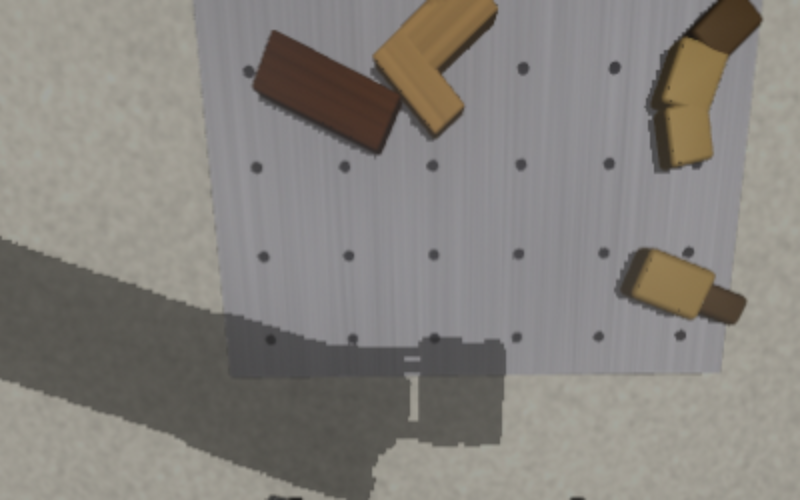

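```bash
python3 - <<'E'
from m import fit
from h import *
c=load('w9');D=lambda P,z:w(c,[(60+a/2,b/2) for a,b in P],z);mm=lambda L:np.array(L)/1e3
g=lambda n,F,P,z:print(n,*fit(mm(F),D(P,z)))
g('stub',[(-40,17),(40,17),(40,-17),(-40,-17)],[(274,32),(400,98),(380,148),(258,86)],.03)
g('ell',[(40,-15),(40,40),(16,40),(16,15)],[(376,60),(435,134),(462,106),(428,68)],.032)
g('taper',[(-23,16),(23,16),(23,-16),(-23,-16)],[(652,248),(714,270),(696,317),(632,295)],.036)
b=D([(694,72),(710,40),(682,108),(740,15),(690,162)],.03);print('bow',b.round(4).tolist())
E
```

```text
plate [[0.457, 0.116, 0.018], [0.602, 0.089, 0.018], [0.659, 0.38, 0.018], [0.518, 0.407, 0.018]]
stub [ 0.4414 -0.0486] -0.452 [0.0021 0.0031 0.0025 0.0034]
ell [ 0.5042 -0.0163] -2.408 [0.0049 0.0011 0.0016 0.004 ]
taper [ 0.6467 -0.1576] -0.323 [0.0026 0.003  0.0018 0.0022]
bow [[0.6498, -0.0404, 0.03], [0.6572, -0.0243, 0.03], [0.6447, -0.0591, 0.03], [0.6727, -0.012, 0.03], [0.6522, -0.0883, 0.03]]
```

```bash

python3 -m crank '0 0 0.07 -0.089 0.4;0 0 0.07 -0.089 0.4;0 0 0.07 -0.089 0.4;0 0 0.07 -0.089 0.4;0 0 0.07 -0.089 0.4;0 0 0.07 -0.089 0.4;0 0 0 -0.089 0.4;0 0 0 -0.089 0.4;0 0 0 -0.089 0.4;0 0 0 0 0.4'
python3 plan.py 71.5 .6465 -.159 .2 .6465 -.159 .014; python3 blobs.py
```

```text
time: 37.15
ee_pos: [0.4995, -0.208, 0.1988]
eef_rot: [0.161, 0.987, -0.0, 0.0]
ft_force: [0.6, -0.1, 0.3]
width: 0.0611
grip_force: 0.0
t 37.1 pos [ 0.4995 -0.208   0.1988] yaw 71.5 turn units -0.001 j7 1.64 w 0.0611 tilt [-0.001 -0.    -1.   ]
[0.6465, -0.159, 0.2] -> [-0.619  0.466 -0.006]
[0.6465, -0.159, 0.014] -> [0.   0.   0.93]
scene (0.495, -0.034, 200.0) (0.643, -0.17, 93.0) (0.648, -0.061, 135.0)
side (0.416, -0.034, 119.0) (0.654, -0.16, 422.0) (0.655, -0.047, 391.0)
wrist (0.469, -0.034, 6210.0) (0.638, -0.037, 220.0) (0.68, -0.104, 706.0)
```

```bash

python3 -m crank '-0.155 0.117 0 0 0.4;-0.155 0.117 0 0 0.4;-0.155 0.116 0 0 0.4;-0.154 0.116 0 0 0.4;0 0 0.15 0 0.4;0 0 0.2 0 0.4;0 0 0.2 0 0.4;0 0 0.2 0 0.4;0 0 0.15 0 0.4;0 0 0.02 0 0.4'
python3 -m crank '0 0 0 0 -1;0 0 0 0 -1;0 0 0 0 -1;0 0 0 0 -1;0 0 0 0 -1;0 0 0 0 -1'
python3 plan.py 71.5 .6465 -.159 .014 .6465 -.159 .2 .51 -.44 .2
```

```text
time: 38.3
ee_pos: [0.6442, -0.1561, 0.0102]
eef_rot: [0.161, 0.987, -0.0, -0.003]
ft_force: [-0.5, 0.3, -2.1]
width: 0.0609
grip_force: 0.0
time: 38.9
ee_pos: [0.6475, -0.1567, 0.0155]
eef_rot: [0.16, 0.987, 0.0, 0.001]
ft_force: [-1.5, 1.0, 6.4]
width: 0.0315
grip_force: 29.5
t 38.9 pos [ 0.6475 -0.1567  0.0155] yaw 71.6 turn units 0.001 j7 1.62 w 0.0315 tilt [-0.002  0.    -1.   ]
[0.6465, -0.159, 0.014] -> [ 0.001 -0.013  0.008]
[0.6465, -0.159, 0.2] -> [ 0.    0.   -0.93]
[0.51, -0.44, 0.2] -> [ 0.201 -1.549  0.   ]
```

```bash

python3 -m crank '0 0 -0.1 0 -1;0 0 -0.2 0 -1;0 0 -0.22 0 -1;0 0 -0.22 0 -1;0 0 -0.2 0 -1;0.025 -0.194 0 0 -1;0.025 -0.194 0 0 -1;0.025 -0.194 0 0 -1;0.025 -0.194 0 0 -1;0.025 -0.194 0 0 -1'
python3 -m crank '0.025 -0.194 0 0 -1;0.025 -0.194 0 0 -1;0.025 -0.19 0 0 -1;0 0 0 0 -1;0 0 0 0 -1'
python3 plan.py 71.5 .51 -.44 .2 .51 -.44 .08
```

```text
time: 39.9
ee_pos: [0.5611, -0.3339, 0.2025]
eef_rot: [0.16, 0.987, 0.0, 0.0]
ft_force: [0.3, 0.5, -0.5]
width: 0.0318
grip_force: 29.4
time: 40.4
ee_pos: [0.5105, -0.4385, 0.2022]
eef_rot: [0.161, 0.987, 0.0, -0.0]
ft_force: [1.2, 0.7, -1.5]
width: 0.0322
grip_force: 29.4
t 40.4 pos [ 0.5105 -0.4385  0.2022] yaw 71.5 turn units -0.0 j7 2.07 w 0.0322 tilt [ 0.  0. -1.]
[0.51, -0.44, 0.2] -> [-0.    -0.008  0.011]
[0.51, -0.44, 0.08] -> [0.  0.  0.6]
```

```bash

python3 -m crank '0 0 0.2 0 -1;0 0 0.2 0 -1;0 0 0.19 0 -1;0 0 0 0 0.4;0 0 0 0 0.4;0 0 0 0 0.4;0 0 -0.2 0 0.4;0 0 -0.22 0 0.4;0 0 -0.2 0.09 0.4;0 0 0 0.09 0.4'
python3 -m crank '0 0 0 0.09 0.4;0 0 0 0.09 0.4;0 0 0 0.09 0.4;0 0 0 0.09 0.4;0 0 0 0.09 0.4;0 0 0 0.09 0.4;0 0 0 0.09 0.4;0 0 0 0.09 0.4;0 0 0 0.09 0.4;0 0 0 0.09 0.4'
python3 -m crank '0 0 0 0.09 0.4;0 0 0 0.09 0.4;0 0 0 0.07 0.4;0 0 0 0 0.4'
python3 plan.py -48 .5116 -.0096 .2 .5116 -.0096 .014; python3 blobs.py
```

```text
time: 41.4
ee_pos: [0.5134, -0.4403, 0.2179]
eef_rot: [0.3, 0.954, -0.002, 0.006]
ft_force: [-0.4, -0.4, -0.5]
width: 0.0607
grip_force: 0.0
time: 42.4
ee_pos: [0.5121, -0.4379, 0.211]
eef_rot: [0.847, 0.531, 0.001, 0.001]
ft_force: [0.2, 0.9, 0.3]
width: 0.0608
grip_force: 0.0
time: 42.8
ee_pos: [0.5121, -0.4378, 0.2105]
eef_rot: [0.934, 0.357, 0.001, 0.001]
ft_force: [-0.5, 0.5, -0.3]
width: 0.0611
grip_force: 0.0
t 42.8 pos [ 0.5121 -0.4378  0.2105] yaw -48.1 turn units -0.001 j7 0.15 w 0.0611 tilt [ 0.001  0.003 -1.   ]
[0.5116, -0.0096, 0.2] -> [ 1.431 -1.593  0.052]
[0.5116, -0.0096, 0.014] -> [0.   0.   0.93]
scene (0.496, -0.033, 194.0) (0.648, -0.061, 127.0)
side (0.439, -0.045, 389.0)
wrist
```

```bash

python3 -m crank '0.143 -0.159 0 0 0.4;0.143 -0.159 0 0 0.4;0.143 -0.159 0 0 0.4;0.143 -0.159 0 0 0.4;0.143 -0.159 0 0 0.4;0.143 -0.159 0 0 0.4;0.143 -0.159 0 0 0.4;0.143 -0.159 0 0 0.4;0.143 -0.159 0 0 0.4;0.143 -0.159 0 0 0.4'
python3 -m crank '0 0 0 0 0.4;0 0 0 0 0.4'
python3 plan.py -48 .5116 -.0096 .014; python3 blobs.py
```

```text
time: 43.95
ee_pos: [0.5116, -0.0082, 0.2089]
eef_rot: [0.933, 0.359, 0.001, -0.001]
ft_force: [1.1, -0.1, 0.7]
width: 0.061
grip_force: 0.0
time: 44.15
ee_pos: [0.5119, -0.009, 0.2087]
eef_rot: [0.933, 0.36, 0.001, -0.0]
ft_force: [0.3, -0.1, -0.2]
width: 0.0606
grip_force: 0.0
t 44.1 pos [ 0.5119 -0.009   0.2087] yaw -47.8 turn units 0.002 j7 -0.75 w 0.0606 tilt [ 0.001 -0.    -1.   ]
[0.5116, -0.0096, 0.014] -> [-0.003  0.001  0.974]
scene (0.511, -0.013, 59.0) (0.648, -0.061, 128.0)
side (0.503, -0.028, 512.0) (0.655, -0.047, 381.0)
wrist (0.473, -0.037, 4355.0) (0.513, -0.227, 703.0) (0.658, -0.043, 2621.0)
```

```bash

python3 -m crank '0 0 0.2 0 0.4;0 0 0.2 0 0.4;0 0 0.2 0 0.4;0 0 0.2 0 0.4;0 0 0.15 0 0.4;0 0 0.02 0 0.4;0 0 0 0 -1;0 0 0 0 -1;0 0 0 0 -1;0 0 0 0 -1'
python3 -m crank '0 0 0 0 -1;0 0 0 0 -1'
python3 plan.py -48 .5116 -.0096 .2 .45 -.44 .2
```

```text
time: 45.3
ee_pos: [0.5125, -0.0096, 0.0155]
eef_rot: [0.934, 0.358, 0.001, -0.0]
ft_force: [0.2, -0.2, 0.6]
width: 0.0368
grip_force: 0.0
time: 45.5
ee_pos: [0.5122, -0.0096, 0.015]
eef_rot: [0.934, 0.358, 0.001, -0.0]
ft_force: [-2.2, 1.6, 7.5]
width: 0.0299
grip_force: 29.9
t 45.5 pos [ 0.5122 -0.0096  0.015 ] yaw -48.1 turn units -0.001 j7 -0.49 w 0.0299 tilt [ 0.001  0.    -1.   ]
[0.5116, -0.0096, 0.2] -> [-0.002 -0.002 -0.925]
[0.45, -0.44, 0.2] -> [-1.669  1.393  0.   ]
```

```bash

python3 -m crank '0 0 -0.1 0 -1;0 0 -0.2 0 -1;0 0 -0.22 0 -1;0 0 -0.22 0 -1;0 0 -0.2 0 -1;-0.167 0.139 0 0 -1;-0.167 0.139 0 0 -1;-0.167 0.139 0 0 -1;-0.167 0.139 0 0 -1;-0.167 0.139 0 0 -1'
python3 -m crank '-0.167 0.139 0 0 -1;-0.167 0.139 0 0 -1;-0.167 0.139 0 0 -1;-0.167 0.139 0 0 -1;-0.167 0.139 0 0 -1;0 0 0 0 -1;0 0 0 0 -1'
python3 plan.py -48 .45 -.44 .09
```

```text
time: 46.5
ee_pos: [0.4799, -0.2262, 0.2025]
eef_rot: [0.934, 0.358, 0.001, -0.0]
ft_force: [1.0, 0.6, -0.4]
width: 0.0297
grip_force: 29.9
time: 47.2
ee_pos: [0.4475, -0.4413, 0.202]
eef_rot: [0.934, 0.356, -0.0, -0.0]
ft_force: [-0.3, 1.1, 0.0]
width: 0.0296
grip_force: 29.9
t 47.2 pos [ 0.4475 -0.4413  0.202 ] yaw -48.3 turn units -0.003 j7 0.21 w 0.0296 tilt [-0.001 -0.001 -1.   ]
[0.45, -0.44, 0.09] -> [0.013 0.004 0.56 ]
```

```bash

python3 -m crank '0 0 0.2 0 -1;0 0 0.2 0 -1;0 0 0.16 0 -1;0 0 0 0 0.4;0 0 0 0 0.4;0 0 0 0 0.4;0 0 -0.2 0 0.4;0 0 -0.22 -0.081 0.4;0 0 -0.15 -0.081 0.4;0 0 0 -0.081 0.4'
python3 -m crank '0 0 0 -0.081 0.4;0 0 0 0 0.4'
python3 plan.py -19 .648 -.043 .2 .648 -.043 .014; python3 blobs.py
```

```text
time: 48.2
ee_pos: [0.4501, -0.4424, 0.2112]
eef_rot: [0.848, 0.53, 0.002, 0.004]
ft_force: [0.0, -0.4, -0.7]
width: 0.0606
grip_force: 0.0
time: 48.4
ee_pos: [0.4492, -0.4405, 0.2066]
eef_rot: [0.813, 0.582, 0.001, 0.001]
ft_force: [-0.8, 1.0, 0.2]
width: 0.0606
grip_force: 0.0
t 48.4 pos [ 0.4492 -0.4405  0.2066] yaw -18.8 turn units 0.002 j7 0.67 w 0.0606 tilt [-0.     0.003 -1.   ]
[0.648, -0.043, 0.2] -> [2.203 0.293 0.033]
[0.648, -0.043, 0.014] -> [0.   0.   0.93]
scene (0.648, -0.061, 126.0)
side (0.655, -0.047, 391.0)
wrist
```

```bash

python3 -m crank '0.22 0.029 0 0 0.4;0.22 0.029 0 0 0.4;0.22 0.029 0 0 0.4;0.22 0.029 0 0 0.4;0.22 0.029 0 0 0.4;0.22 0.029 0 0 0.4;0.22 0.029 0 0 0.4;0.22 0.029 0 0 0.4;0.22 0.029 0 0 0.4;0.22 0.029 0 0 0.4'
python3 -m crank '0 0 0 0 0.4;0 0 0 0 0.4'
python3 plan.py -19 .648 -.043 .014; python3 blobs.py
```

```text
time: 49.55
ee_pos: [0.6471, -0.0407, 0.2046]
eef_rot: [0.815, 0.58, 0.0, 0.0]
ft_force: [1.1, -0.9, 0.5]
width: 0.0609
grip_force: 0.0
time: 49.75
ee_pos: [0.6466, -0.0415, 0.204]
eef_rot: [0.814, 0.581, -0.001, 0.0]
ft_force: [0.2, -0.3, 0.0]
width: 0.0607
grip_force: 0.0
t 49.8 pos [ 0.6466 -0.0415  0.204 ] yaw -18.9 turn units 0.001 j7 -0.06 w 0.0607 tilt [-0.001 -0.    -1.   ]
[0.648, -0.043, 0.014] -> [-0.005  0.009  0.95 ]
scene
side (0.655, -0.047, 378.0)
wrist (0.434, -0.045, 1402.0) (0.45, -0.124, 742.0) (0.656, -0.043, 2145.0)
```

```bash

python3 -m crank '0 0.01 0.2 0 0.4;0 0 0.2 0 0.4;0 0 0.2 0 0.4;0 0 0.2 0 0.4;0 0 0.13 0 0.4;0 0 0.02 0 0.4;0 0 0 0 -1;0 0 0 0 -1;0 0 0 0 -1;0 0 0 0 -1'
python3 -m crank '0 0 0 0 -1;0 0 0 0 -1'
python3 plan.py -19 .648 -.043 .2 .51 -.43 .2
```

```text
time: 50.9
ee_pos: [0.649, -0.0432, 0.0157]
eef_rot: [0.814, 0.581, 0.001, 0.0]
ft_force: [-0.1, -0.0, 0.2]
width: 0.0368
grip_force: 0.0
time: 51.1
ee_pos: [0.6488, -0.0431, 0.0152]
eef_rot: [0.814, 0.581, 0.001, 0.0]
ft_force: [-1.5, 0.3, 6.3]
width: 0.0299
grip_force: 29.8
t 51.1 pos [ 0.6488 -0.0431  0.0152] yaw -18.9 turn units 0.001 j7 0.04 w 0.0299 tilt [ 0.001  0.001 -1.   ]
[0.648, -0.043, 0.2] -> [-0.001 -0.004 -0.924]
[0.51, -0.43, 0.2] -> [-2.054 -0.022  0.   ]
```

```bash

python3 -m crank '0 0 -0.1 0 -1;0 0 -0.2 0 -1;0 0 -0.22 0 -1;0 0 -0.22 0 -1;0 0 -0.2 0 -1;-0.21 -0.002 0 0 -1;-0.21 -0.002 0 0 -1;-0.21 -0.002 0 0 -1;-0.21 -0.002 0 0 -1;-0.21 -0.002 0 0 -1'
python3 -m crank '-0.21 -0.002 0 0 -1;-0.21 -0.002 0 0 -1;-0.21 -0.002 0 0 -1;-0.21 -0.002 0 0 -1;-0.21 -0.002 0 0 -1;0 0 0 0 -1;0 0 0 0 -1'
python3 plan.py -19 .51 -.44 .2
```

```text
time: 52.1
ee_pos: [0.5774, -0.2425, 0.2023]
eef_rot: [0.814, 0.581, 0.0, -0.0]
ft_force: [0.6, -0.4, -0.5]
width: 0.0296
grip_force: 29.8
time: 52.8
ee_pos: [0.5072, -0.4403, 0.202]
eef_rot: [0.815, 0.58, -0.0, -0.0]
ft_force: [1.4, 0.5, -0.7]
width: 0.0297
grip_force: 29.8
t 52.8 pos [ 0.5072 -0.4403  0.202 ] yaw -19.1 turn units -0.001 j7 0.62 w 0.0297 tilt [-0.    -0.001 -1.   ]
[0.51, -0.44, 0.2] -> [0.006 0.013 0.01 ]
```

```bash

python3 -m crank '0 0 0.2 0 -1;0 0 0.2 0 -1;0 0 0.13 0 -1;0 0 0 0 0.4;0 0 0 0 0.4;0 0 0 0 0.4;0 0 -0.2 0 0.4;0 0 -0.22 -0.092 0.4;0 0 -0.15 -0.092 0.4;0 0 0 -0.092 0.4'
python3 -m crank '0 0 0 -0.092 0.4;0 0 0 -0.092 0.4;0 0 0 -0.092 0.4;0 0 0 -0.092 0.4;0 0 0 -0.092 0.4;0 0 0 -0.092 0.4;0 0 0 -0.092 0.4;0 0 0 0 0.4'
python3 plan.py 64 .4415 -.0485 .2 .4415 -.0485 .014; python3 blobs.py
```

```text
time: 53.8
ee_pos: [0.5097, -0.4416, 0.2177]
eef_rot: [0.668, 0.744, 0.0, 0.005]
ft_force: [0.4, -0.2, -0.3]
width: 0.0607
grip_force: 0.0
time: 54.6
ee_pos: [0.5085, -0.4399, 0.2124]
eef_rot: [0.225, 0.974, -0.0, 0.001]
ft_force: [0.2, 0.1, -0.5]
width: 0.0614
grip_force: 0.0
t 54.6 pos [ 0.5085 -0.4399  0.2124] yaw 64.0 turn units -0.0 j7 1.95 w 0.0614 tilt [-0.003 -0.    -1.   ]
[0.4415, -0.0485, 0.2] -> [1.159 1.612 0.062]
[0.4415, -0.0485, 0.014] -> [0.   0.   0.93]
scene
side (0.432, -0.045, 306.0) (0.552, 0.017, 56.0)
wrist
```

```bash

python3 -m crank '0.116 0.161 0 0 0.4;0.116 0.161 0 0 0.4;0.116 0.161 0 0 0.4;0.116 0.161 0 0 0.4;0.116 0.161 0 0 0.4;0.116 0.161 0 0 0.4;0.116 0.161 0 0 0.4;0.116 0.161 0 0 0.4;0.116 0.161 0 0 0.4;0.116 0.161 0 0 0.4'
python3 -m crank '0 0 0 0 0.4;0 0 0 0 0.4'
python3 plan.py 64 .4415 -.0485 .014; python3 blobs.py
```

```text
time: 55.75
ee_pos: [0.4414, -0.0465, 0.2108]
eef_rot: [0.228, 0.974, 0.0, 0.0]
ft_force: [2.0, 0.7, -0.1]
width: 0.0611
grip_force: 0.0
time: 55.95
ee_pos: [0.4419, -0.0475, 0.2107]
eef_rot: [0.226, 0.974, 0.0, 0.0]
ft_force: [-0.5, -0.7, 0.5]
width: 0.0608
grip_force: 0.0
t 56.0 pos [ 0.4419 -0.0475  0.2107] yaw 63.8 turn units -0.002 j7 1.09 w 0.0608 tilt [-0.     0.001 -1.   ]
[0.4415, -0.0485, 0.014] -> [-0.    -0.005  0.983]
scene
side (0.462, -0.057, 121.0)
wrist (0.411, -0.034, 71.0) (0.428, -0.047, 246.0) (0.465, -0.063, 556.0) (0.643, 0.032, 703.0) (0.701, -0.021, 5933.0)
```

```bash

python3 -m crank '0 0 0.2 0 0.4;0 0 0.2 0 0.4;0 0 0.2 0 0.4;0 0 0.2 0 0.4;0 0 0.16 0 0.4;0 0 0.02 0 0.4;0 0 0 0 -1;0 0 0 0 -1;0 0 0 0 -1;0 0 0 0 -1'
python3 -m crank '0 0 0 0 -1;0 0 0 0 -1'
python3 plan.py 64 .4415 -.0485 .2 .44 -.44 .2
```

```text
time: 57.1
ee_pos: [0.4427, -0.0479, 0.0155]
eef_rot: [0.226, 0.974, 0.001, 0.001]
ft_force: [-0.5, -0.8, 1.4]
width: 0.0366
grip_force: 0.3
time: 57.3
ee_pos: [0.4426, -0.0479, 0.0153]
eef_rot: [0.226, 0.974, 0.0, 0.001]
ft_force: [-1.9, -1.3, 7.7]
width: 0.0337
grip_force: 30.0
t 57.3 pos [ 0.4426 -0.0479  0.0153] yaw 63.9 turn units -0.001 j7 1.2 w 0.0337 tilt [-0.001  0.001 -1.   ]
[0.4415, -0.0485, 0.2] -> [ 0.004 -0.005 -0.923]
[0.44, -0.44, 0.2] -> [-0.851 -1.763  0.   ]
```

```bash

python3 -m crank '0 0 -0.1 0 -1;0 0 -0.2 0 -1;0 0 -0.22 0 -1;0 0 -0.22 0 -1;0 0 -0.2 0 -1;-0.085 -0.176 0 0 -1;-0.085 -0.176 0 0 -1;-0.085 -0.176 0 0 -1;-0.085 -0.176 0 0 -1;-0.085 -0.176 0 0 -1'
python3 -m crank '-0.085 -0.176 0 0 -1;-0.085 -0.176 0 0 -1;-0.085 -0.176 0 0 -1;-0.085 -0.176 0 0 -1;-0.085 -0.176 0 0 -1;0 0 0 0 -1;0 0 0 0 -1'
python3 plan.py 64 .44 -.44 .1
```

```text
time: 58.3
ee_pos: [0.4403, -0.2449, 0.2028]
eef_rot: [0.226, 0.974, 0.0, 0.0]
ft_force: [0.7, -0.3, -0.7]
width: 0.0336
grip_force: 30.0
time: 59.0
ee_pos: [0.4388, -0.4395, 0.202]
eef_rot: [0.227, 0.974, -0.0, -0.0]
ft_force: [0.5, 1.4, -1.1]
width: 0.034
grip_force: 30.0
t 59.0 pos [ 0.4388 -0.4395  0.202 ] yaw 63.8 turn units -0.003 j7 2.03 w 0.034 tilt [ 0.001 -0.    -1.   ]
[0.44, -0.44, 0.1] -> [-0.007  0.     0.51 ]
```

```bash

python3 -m crank '0 0 0.2 0 -1;0 0 0.2 0 -1;0 0 0.1 0 -1;0 0 0 0 0.4;0 0 0 0 0.4;0 0 0 0 0.4;0 0 -0.2 0 0.4;0 0 -0.22 0 0.4;0 0 -0.2 0 0.4;0 0 -0.15 0 0.4'
python3 -m crank '0 0.15 -0.1 0 0.4;0 0.2 -0.1 0 0.4;0 0.2 -0.1 0 0.4;0 0.2 -0.1 0 0.4;0 0 0 0 0.4;0 0 0 0 0.4'
python3 blobs.py; python3 -c "
from h import *
a=cam('scene');save(a,'sF');b=cam('side');save(b,'dF');d=cam('wrist')
cv2.imwrite('pics/vF.png',np.hstack([cv2.resize(a['img'][95:370,190:470],(407,400)),cv2.resize(b['img'][80:420,150:360],(247,400)),cv2.resize(d['img'],None,fx=.25,fy=.25)[:0].reshape(400,0,3) if 0 else np.zeros((400,1,3),np.uint8)]))"
```

```text
time: 60.0
ee_pos: [0.4398, -0.4396, 0.261]
eef_rot: [0.226, 0.974, -0.001, 0.002]
ft_force: [1.1, -0.3, -0.5]
width: 0.0608
grip_force: 0.0
time: 60.6
ee_pos: [0.5061, -0.3036, 0.338]
eef_rot: [0.225, 0.974, -0.0, 0.001]
ft_force: [-0.9, -1.2, -0.0]
width: 0.0607
grip_force: 0.0
scene
side
wrist
```

View pics/vF.png

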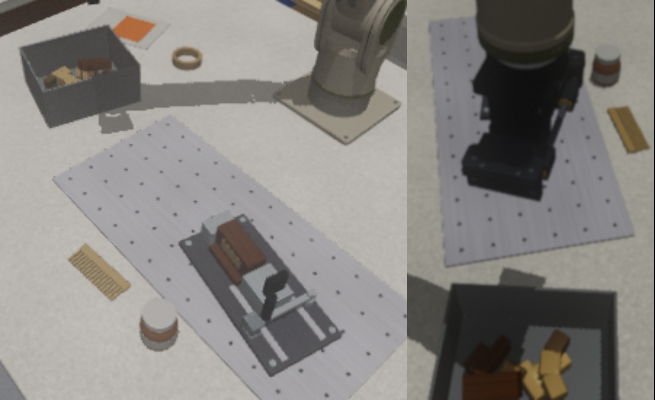

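All six offcuts are in the bin and the bed is clear. The stand is clamped with its toe facing away, the lock bar is home, and the comb and jar are still in place.

```bash
python3 -c "
from bench import workorder
print(workorder.close_job())"
```

```text
the job is handed in; nothing more can be done
None
```

The job is handed in at about 61 s of robot time. The stand is turned with its toe away from the robot and clamped, the lock bar was swung into its catch after that, and all six offcuts are in the bin. The comb and jar were never touched.

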